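# Pin the magnifier's swing arm and click its retaining cap home

### The job

Put the bench magnifier's swing arm back on its pivot: take the headed steel pin out of the wooden block and push it down through the fork and the arm's eye until its flange sits fully home, then take the ribbed round cap, set it over the pin head and press it straight down onto the ring of sprung tongues until it clicks. Keep pressing after the click so that the cap is flat on the fork all round, and finish like that, with the hand still on the cap and bearing down on it about as hard as the click took, not letting go. Leave the other things on the bench where they are.

Things in the scene. Friction and masses are not known exactly. Their poses are not given: they have to be found in the camera images.
- lens_stand: Grey bench magnifier stand, fixed: round foot 116 mm across, 17 mm high; post; at the top a fork of two level cheeks (eyes 44 mm across) joined by a web. Origin on the bench under the pivot axis, z up; x points the way the fork opens; foot and post reach up to 72 mm to -x. Nothing on stand or arm but the snap collar stands higher than 102 mm.
- pivot_seat (a point): Where the pivot axis meets the top face of the upper cheek, 102 mm above the bench; z up. Pin flange and cap rim both come to rest at this height. The vertical hole below it, 11.5 mm wide, runs through upper cheek (9 mm thick), arm eye (12 mm) and lower cheek (9 mm), 32 mm in all with the gaps.
- pivot_foot (a point): Pivot axis at the lower cheek, 27.5 mm below pivot_seat. Two sprung liner shoes here grip the pin's shank, so it does not drop home by itself: over the last 10 mm or so it needs a push of about 5 to 15 N.
- collar_top (a point): Pivot axis at the top of the snap collar, 10.5 mm above pivot_seat. The collar is four white sprung tongues standing round the hole, with a rounded outward bead: 34 mm across over the beads, 22 mm clear inside. They bend inward as the cap is pushed over them and spring out above its lip.
- lens_arm (a joint): Swing of the magnifier's arm about the pivot axis (rad, 0 = along the stand's x axis, positive anticlockwise from above). The arm's eye is already in the fork and its hole in line at any swing; stiff, need not be turned. Arm and lens lie below the upper cheek.
- lens_center (a point): Centre of the glass lens, in a black ring 92 mm across and 10 mm thick, 135 mm from the pivot axis, 86 mm above the bench.
- pin_block: Block of brown wood, 50 x 104 x 42 mm, fixed, with four holes in a row along its y axis; origin at the centre of its underside. The pin stands in the end hole, 32 mm from the centre along +y, its flange on the block's top.
- pin_grip (a point): On the axis of the loose steel pin, in its grooved head; z along the pin to the head's top. Head 14 mm across, top 8 mm above this point. Flange 17 mm across, its underside 30 mm below. Then the shank, 10 mm across, 38 mm long, its last 6 mm tapered. Seated, this point is 30 mm above pivot_seat; hold the head no lower than 18 mm below it, or the fingers meet the collar. About 40 g.
- cap_center (a point): Centre of the loose ribbed black cap, half-way up; z up, mouth down. 42 mm across, 44 mm high, 40 mm deep inside, a lip at its mouth. Set down, it rests on the beads about 9 mm above home; 8 to 20 N takes it over them, then the resistance drops and it jumps home: rim on the cheek, this point 22 mm above pivot_seat. A pin left 2 mm proud stops it. Yaw is free. About 30 g.
- snap_cap: The same cap's body; origin at the centre of its mouth rim, z up.
- bung_red: Dark red tapered rubber bung, 30 mm across, 26 mm high; bystander. Origin at the centre of its underside.
- cork_a: Tapered cork, 26 mm across, 24 mm high; bystander. Origin at the centre of its underside.
- petri_dish: Glass dish, 62 mm across, 14 mm high; bystander. Origin at the centre of its underside.
- jar_10: Specimen jar with a pale lid, 50 mm across, 70 mm high; bystander. Origin at the centre of its underside.
- vial_a: Corked glass vial lying on its side, 68 mm long, 19 mm thick; bystander. Origin under its centre.
- dust_brush: Flat brush with a red-brown handle, 152 mm long, lying on the bench; bystander. Origin under its centre.

How it is judged:
By the outcome, as a careful person would: the job done as asked, in the order asked, and still so for the second after the job is handed in, while the arm keeps its last pose, push and grip.
It also fails if it takes over 53 s, if anything falls off the work surface, if the arm or the gripper's body presses on something with over 40 N, if the wrist force passes 120 N, or if a joint passes its speed limit or range.

### The arm

A 7-joint arm with a two-finger parallel gripper is mounted at the origin on a cart in front of the work surface, level with it; the furniture and walls round the work are solid. World frame = base frame: x ahead of the robot, y to its left, z up, the work surface at z = 0. Lengths are in m, angles in rad, forces in N, time in s.
With the tool pointing down it reaches from about 0.425 to 0.875 m from the base axis. Payload 4.7 kg.
Tool frame: the origin (TCP) lies at the very end of the fingers, on their centre line; the grasp point (between the pads) lies behind it (ctrl.tcp_to_grasp is the y of the grasp point in the tool frame, in m); y points along the fingers, x is the direction in which the jaws open and shut, and the axes are right-handed (so a half turn about y gives the same grasp; the last joint's range is limited). The gripper opens to 87 mm and grips with 3 to 60 N. Pads are 19 mm wide; open, the fingers measure 117 mm over their backs; the gripper's body (75 mm by 190 mm) begins 51 mm behind the grasp point.
Start: joints at [1.237, 0.321, -0.07, 1.45, 0.023, 1.371, -0.057], TCP at [0.222, -0.611, 0.223] pointing down, gripper open.
Joint ranges: [-2.86, 2.86], [-0.3, 2.09], [-1.38, 1.24], [0.06, 2.45], [-1.56, 4.7], [0.09, 2.05], [-2.69, 2.69]. Speed limits (rad/s): [2.57, 2.57, 3.14, 3.14, 3.14, 3.14, 3.14].

### API

Orientations are given as a rotation vector (axis times angle).
In Python, from bench import ctrl, get_image, workorder gives the robot as it stands.
- The arm moves only by the tool drive_tool, never from a script. Its argument "increments" is text: rows parted by semicolons, each of 5 numbers parted by spaces: the shift along the tool's x, y, z in mm, then the turn about the tool's y in degrees, then the closure in counts, from 0 (fully open) to 255 (shut). In form: tx ty tz yaw fingers; .... A call has 1 to 20 rows; each row shifts and turns the commanded pose from where the row before left it, along the tool's axes as they then stand; what a row does not reach is not made up. A row lasts 1/8 s, in which the tool goes at most 62.5 mm and 10.7 degrees, less where a joint would pass 70% of its speed; a pose out of reach is approached as far as the arm can. A call is refused whole if a number of a shift passes 62.5 or a number of a turn 10.7, either way. A call with a gripper value outside its range is refused whole. The fingers move at their own pace and stop on an object; "squeeze" is the grip in N (left out, the last holds). Time passes only in rows, so rows that do not move let the fingers close. It gives the time, the measured TCP pose, the force and the opening at its end, in the units of the state.
- ctrl.get_state(): the state, without advancing time (a new reading comes with each control period).
- get_image(name): name is "scene" or "top" or "wrist"; returns a dict with "img" (400x640x3 uint8, red, green, blue), "mtx" (3x3 intrinsics, pixels), "camera_from_world" (4x4, takes a point from world to camera coordinates). Camera axes: x right, y up, looking along -z (the intrinsics and any distortion apply to the point x, -y, -z); pixel columns grow to the right and rows downward; lengths in m; the calibration is good to about 2 mm. The wrist camera is an equidistant fisheye: a pixel r from the principal point sees the ray r / f radians off the axis. A picture is of the moment at which its call begins. There is no depth.
- workorder.close_job(): hands the job in, once; it reports no verdict.
The state is a dict: "time": time; "joint_positions": joint angles; "qd": joint speeds; "joint_torque": joint torques, N m; "position": TCP position; "tool_rot": TCP orientation; "ft_force": force on the tool from outside, world axes, zero at the start; "torque": the same for the moment, N m; "grip_width": opening from 0.0 (shut) to 1.0 (fully open).
Only numpy, scipy, OpenCV 4.12 (cv2) and the standard library are available. Lean on these libraries where they do the work, as an engineer would, in place of code of your own. Each camera call takes 0.05 s, during which the arm holds its last target.

## Working session

There is one attempt and no reset: what is moved stays moved. The work goes in short steps, Python scripts to look and compute and a tool call to move; the robot and the scene stay as the last step left them, time stands still between calls to the robot, and variables do not carry over. Pictures are saved under pics/ and viewed, and the job is handed in when it is done.

Besides the shell and the picture viewer there is one more tool, called after "Call:" as name(argument=value, ...) on one line, values as JSON. drive_tool: Moves the arm, as the interface text tells. Its arguments: {"type":"object","properties":{"increments":{"type":"string"},"squeeze":{"type":"number"}},"required":["increments"]}

```bash
ls; mkdir -p pics
python3 - <<'E'
from bench import ctrl,get_image
import cv2,numpy as np
s=ctrl.get_state(); print(s); print(ctrl.tcp_to_grasp)
for n in ["scene","top","wrist"]:
    d=get_image(n); cv2.imwrite(f"pics/{n}0.png",d["img"][:,:,::-1]); np.savez(f"pics/{n}0.npz",**{k:d[k] for k in("img","mtx","camera_from_world")}); print(n,d["mtx"].tolist(),np.round(d["camera_from_world"],4).tolist(),[k for k in d])
E
```

```text
pics
{'time': 0.0, 'joint_positions': array([ 1.23708611,  0.32179871, -0.07006621,  1.4516703 ,  0.02263356,
        1.37083666, -0.05688851]), 'qd': array([ 7.16650976e-04, -1.45589668e-03, -1.23771438e-04, -2.66007802e-04,
       -1.63285721e-03, -1.92042934e-05, -5.53640319e-04]), 'joint_torque': array([ 2.74385802e-04, -4.91296721e+01, -4.04117480e-01, -3.12534714e+01,
       -6.39734580e-02,  4.39442054e-02,  1.78533965e-04]), 'position': array([ 0.22128305, -0.61057257,  0.22147955]), 'tool_rot': array([-1.35290205,  0.95048727, -0.9477535 ]), 'ft_force': array([-0.52413916,  0.10121678, -0.64582221]), 'torque': array([ 0.01376068, -0.02860434, -0.01847561]), 'grip_width': 1.0031520562670757}
-0.0187
scene [[426.2115276673553, 0.0, 328.2785830824972], [0.0, 426.2115276673553, 193.4207853256223], [0.0, 0.0, 1.0]] [[0.8307, 0.5564, 0.0169, -0.4983], [-0.3665, 0.5239, 0.7689, 0.1376], [0.419, -0.6449, 0.6391, -1.2964], [0.0, 0.0, 0.0, 1.0]] ['img', 'mtx', 'camera_from_world']
top [[515.9285485259076, 0.0, 313.4912955372505], [0.0, 515.9285485259076, 209.012804509068], [0.0, 0.0, 1.0]] [[-0.0228, -0.9997, 0.013, 0.0131], [0.9855, -0.0203, 0.1686, -0.6014], [-0.1682, 0.0167, 0.9856, -1.2523], [0.0, 0.0, 0.0, 1.0]] ['img', 'mtx', 'camera_from_world']
wrist [[309.70691628693146, 0.0, 320.04589665944474], [0.0, 309.70691628693146, 195.97959174327553], [0.0, 0.0, 1.0]] [[0.3408, -0.9401, -0.0013, -0.6501], [0.9102, 0.3303, -0.2499, 0.0292], [0.2353, 0.084, 0.9683, -0.3891], [0.0, 0.0, 0.0, 1.0]] ['img', 'mtx', 'camera_from_world']
```

View pics/scene0.png

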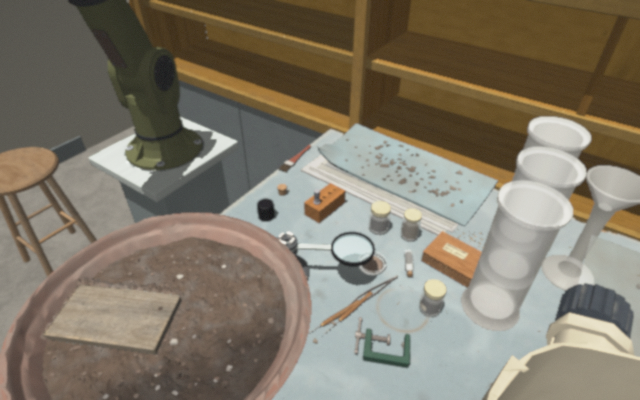

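View pics/top0.png

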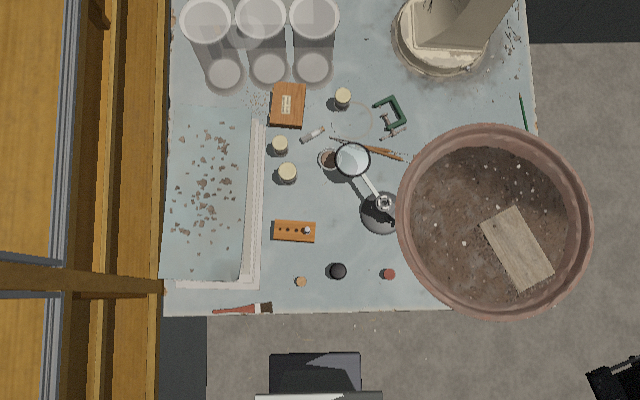

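View pics/wrist0.png

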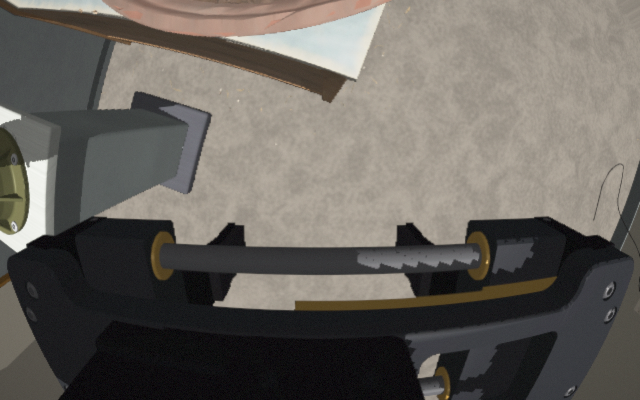

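Run:
```python
import cv2
t=cv2.imread("pics/top0.png"); s=cv2.imread("pics/scene0.png")
cv2.imwrite("pics/t1.png",cv2.resize(t[130:290,260:420],None,fx=5,fy=3.75*1.0 if 0 else 5,interpolation=cv2.INTER_CUBIC)[:600] if 0 else cv2.resize(t[135:285,262:422],None,fx=4,fy=4,interpolation=cv2.INTER_CUBIC))
cv2.imwrite("pics/s1.png",cv2.resize(s[140:290,230:430],None,fx=4,fy=4,interpolation=cv2.INTER_CUBIC))
```

```text
(no output)
```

View pics/t1.png

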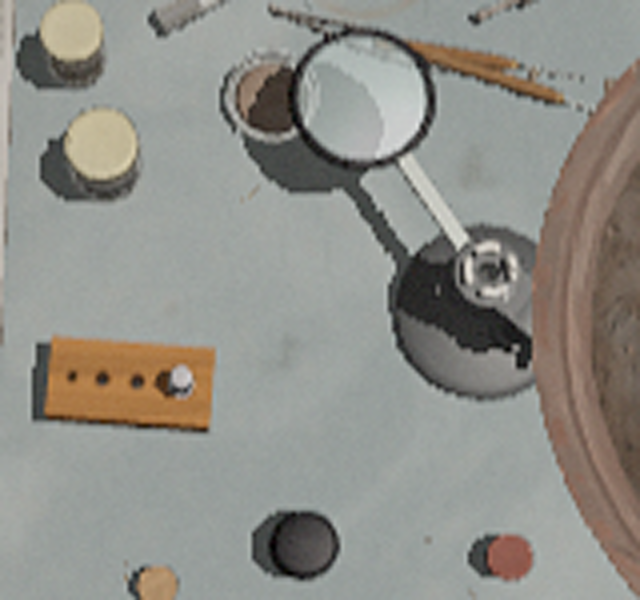

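View pics/s1.png

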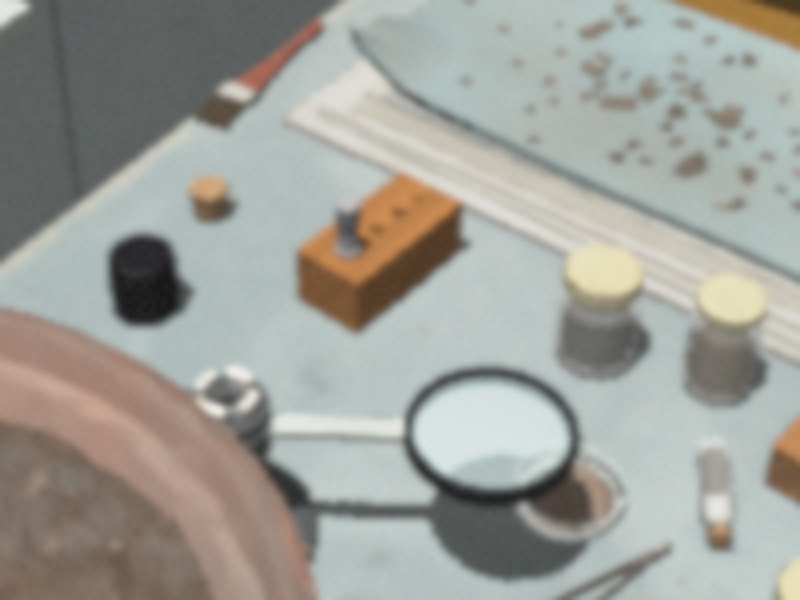

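```bash
cat > h.py <<'E'
import numpy as np
def ray(d,uv):
    K=d["mtx"];T=d["camera_from_world"];R=T[:3,:3];c=-R.T@T[:3,3]
    p=np.linalg.inv(K)@[uv[0],uv[1],1.]; v=R.T@np.array([p[0],-p[1],-1.]); return c,v/np.linalg.norm(v)
def wray(d,uv):
    K=d["mtx"];T=d["camera_from_world"];R=T[:3,:3];c=-R.T@T[:3,3]
    a=(uv[0]-K[0,2])/K[0,0];b=(uv[1]-K[1,2])/K[1,1];r=np.hypot(a,b);s=np.sinc(r/np.pi)
    v=R.T@np.array([a*s,-b*s,-np.cos(r)]);return c,v
def onz(cv,z):
    c,v=cv;return c+v*(z-c[2])/v[2]
def tri(*rs):
    A=np.zeros((3,3));b=np.zeros(3)
    for c,v in rs:
        v=v/np.linalg.norm(v);P=np.eye(3)-np.outer(v,v);A+=P;b+=P@c
    return np.linalg.solve(A,b)
def proj(d,X,fish=False):
    T=d["camera_from_world"];K=d["mtx"];p=T[:3,:3]@np.array(X)+T[:3,3];x,y,z=p[0],-p[1],-p[2]
    if fish:
        r=np.hypot(x,y);th=np.arctan2(r,z);x,y=x/r*th,y/r*th
    else:x,y=x/z,y/z
    return np.array([K[0,0]*x+K[0,2],K[1,1]*y+K[1,2]])
E
python3 - <<'E'
from h import *
np.set_printoptions(precision=4,suppress=True)
t=np.load("pics/top0.npz");s=np.load("pics/scene0.npz")
for n,a,b,z in [("pin",(307,228.5),(317,192),.08),("collar",(384.2,202.4),(287.5,238),.1125),("cap",(338.5,270.4),(265.7,202.4),.044)]:
    print(n,onz(ray(t,a),z),onz(ray(s,b),z),tri(ray(t,a),ray(s,b)))
# block corners top crop->full
for c in [(52,337),(215,348),(212,430),(47,417)]:
    print("block",onz(ray(t,(262+c[0]/4,135+c[1]/4)),.042)[:2])
# pin flange: centre
print("lens",onz(ray(t,(262+364/4,135+97/4)),.091))
# pot rim
for z in (.1,.15,.2,.25): print("pot z",z,onz(ray(t,(396,220)),z)[:2],onz(ray(t,(594,222)),z)[:2],onz(ray(t,(495,123)),z)[:2],onz(ray(t,(490,321)),z)[:2], "scene",onz(ray(s,(311,290)),z)[:2],onz(ray(s,(190,215)),z)[:2])
E
```

```text
pin [0.5484 0.0175 0.08  ] [0.5556 0.0151 0.08  ] [0.5506 0.0188 0.0749]
collar [ 0.6037 -0.17    0.1125] [ 0.6129 -0.1703  0.1125] [ 0.6071 -0.1686  0.1072]
cap [ 0.4463 -0.0588  0.044 ] [ 0.4506 -0.054   0.044 ] [ 0.4486 -0.0566  0.0445]
block [0.5787 0.0979]
block [ 0.5696 -0.0051]
block [ 0.5175 -0.002 ]
block [0.5279 0.1016]
lens [ 0.7184 -0.1006  0.091 ]
pot z 0.1 [ 0.562  -0.1987] [ 0.547  -0.6818] [ 0.803  -0.4602] [ 0.3173 -0.4083] scene [ 0.721  -0.2404] [ 0.389  -0.2265]
pot z 0.15 [ 0.5547 -0.1897] [ 0.5403 -0.6533] [ 0.786  -0.4407] [ 0.32   -0.3909] scene [ 0.7437 -0.2713] [ 0.438  -0.2586]
pot z 0.2 [ 0.5474 -0.1808] [ 0.5336 -0.6249] [ 0.7689 -0.4212] [ 0.3226 -0.3735] scene [ 0.7664 -0.3022] [ 0.487  -0.2906]
pot z 0.25 [ 0.5402 -0.1719] [ 0.527  -0.5964] [ 0.7519 -0.4017] [ 0.3252 -0.3561] scene [ 0.7891 -0.3332] [ 0.536  -0.3226]
```

Run:
```python
from h import *
import cv2
from scipy.optimize import least_squares
t=np.load("pics/top0.npz");s=np.load("pics/scene0.npz")
img=s["img"][:,:,::-1].copy(); im2=t["img"][:,:,::-1].copy()
tp=[(396,220),(594,222),(495,123),(490,321),(425,150),(565,150)]
for z,c in ((.08,(255,0,0)),(.12,(0,255,0)),(.16,(0,0,255)),(.2,(255,255,0))):
    P=np.array([onz(ray(t,p),z)[:2] for p in tp])
    f=lambda q:np.hypot(P[:,0]-q[0],P[:,1]-q[1])-q[2]
    q=least_squares(f,[.55,-.42,.23]).x; print(z,q,f(q))
    for a in np.linspace(0,2*np.pi,400):
        X=(q[0]+q[2]*np.cos(a),q[1]+q[2]*np.sin(a),z)
        for d,im in((s,img),(t,im2)):
            u=proj(d,X)
            if 0<=u[0]<639 and 0<=u[1]<399: im[int(u[1]),int(u[0])]=c
cv2.imwrite("pics/ov.png",np.vstack([img[180:400,0:400],im2[110:330,240:640]]))
```

```text
0.08 [ 0.56336535 -0.45160726  0.2479778 ] [ 0.00141246 -0.00599582 -0.00100875  0.00175043 -0.00342893  0.0072706 ]
0.12 [ 0.55759429 -0.43652432  0.24007685] [ 0.00136746 -0.00580479 -0.00097661  0.00169466 -0.00331968  0.00703895]
0.16 [ 0.55182323 -0.42144138  0.2321759 ] [ 0.00132246 -0.00561375 -0.00094447  0.00163889 -0.00321043  0.0068073 ]
0.2 [ 0.54605218 -0.40635844  0.22427495] [ 0.00127745 -0.00542271 -0.00091233  0.00158312 -0.00310118  0.00657565]
```

View pics/ov.png

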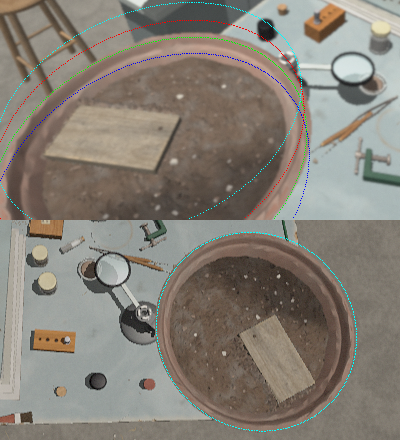

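```bash
cat >> h.py <<'E'
from scipy.spatial.transform import Rotation as Ro
def plan(st,target_tcp,yaw_dir=None):
    R=Ro.from_rotvec(st["tool_rot"]).as_matrix()
    d=np.array(target_tcp)-st["position"]
    return 1000*R.T@d
E
python3 - <<'E'
from h import *
from bench import ctrl
np.set_printoptions(precision=4,suppress=True)
st=ctrl.get_state();R=Ro.from_rotvec(st["tool_rot"]).as_matrix();print(R)
print(plan(st,[.555,.0,.25]))
# target x along world +-x
for s in (1,-1):
    x=np.array([s,0,0.]);v=R.T@x;print(s,np.degrees(np.arctan2(-v[2],v[0])))
E
```

```text
[[ 0.3409 -0.0006  0.9401]
 [-0.9401  0.0013  0.3409]
 [-0.0014 -1.     -0.0001]]
[-460.4379  -27.681   521.8436]
1 -70.06833991757641
-1 109.9316600824236
```

```bash
cat >> h.py <<'E'
def sim(st,rows):
    R=Ro.from_rotvec(st["tool_rot"]).as_matrix();p=np.array(st["position"])
    for r in rows:
        p=p+R@np.array(r[:3])/1000;R=R@Ro.from_rotvec([0,np.radians(r[3]),0]).as_matrix()
    return p,R
E
python3 - <<'E'
from h import *
from bench import ctrl
np.set_printoptions(precision=4,suppress=True)
st=ctrl.get_state()
for a in (-9,-10):
  for b in (52,54,56): print(a,b,sim(st,[[a,0,b,-5]]*14)[0],sim(st,[[a,0,b,-5]]*14)[1][:,0])
w=np.load("pics/wrist0.npz");T=w["camera_from_world"];c=-T[:3,:3].T@T[:3,3]
R=Ro.from_rotvec(st["tool_rot"]).as_matrix();print("cam in tool",R.T@(c-st["position"]), "axis",R.T@(-T[2,:3]))
E
```

```text
-9 52 [0.5445 0.0034 0.2223] [ 1.     -0.0012 -0.0006]
-9 54 [0.5605 0.0243 0.2223] [ 1.     -0.0012 -0.0006]
-9 56 [0.5765 0.0451 0.2224] [ 1.     -0.0012 -0.0006]
-10 52 [0.534  0.0114 0.2223] [ 1.     -0.0012 -0.0006]
-10 54 [0.5501 0.0323 0.2224] [ 1.     -0.0012 -0.0006]
-10 56 [0.5661 0.0531 0.2224] [ 1.     -0.0012 -0.0006]
cam in tool [ 0.0007 -0.1616  0.069 ] axis [ 0.0001  0.9683 -0.2498]
```

Call:
drive_tool(increments="-9 0 53 -5 0; -9 0 53 -5 0; -9 0 53 -5 0; -9 0 53 -5 0; -9 0 53 -5 0; -9 0 53 -5 0; -9 0 53 -5 0; -9 0 53 -5 0; -9 0 53 -5 0; -9 0 53 -5 0; -9 0 53 -5 0; -9 0 53 -5 0; -9 0 53 -5 0; -9 0 53 -5 0; 0 0 0 0 0", squeeze=40)

```text
time: 2.02
position: [0.5519, 0.0198, 0.2228]
tool_rot: [-1.569, -0.007, 0.007]
ft_force: [-0.3, -1.3, 1.2]
grip_width: 0.998
```

```bash
cat > look.py <<'E'
import sys
from h import *
from bench import ctrl,get_image
import cv2
tag=sys.argv[1]
for n in sys.argv[2].split(","):
    d=get_image(n);cv2.imwrite(f"pics/{n}{tag}.png",d["img"][:,:,::-1]);np.savez(f"pics/{n}{tag}.npz",**{k:d[k] for k in("img","mtx","camera_from_world")})
np.set_printoptions(precision=4,suppress=True)
s=ctrl.get_state();print(s["time"],s["position"],s["ft_force"],s["torque"],s["grip_width"]);print(Ro.from_rotvec(s["tool_rot"]).as_matrix())
print(s["joint_positions"])
E
python3 look.py 1 wrist
```

```text
2.075 [0.5523 0.0159 0.2226] [ 0.7047  0.1759 -0.3522] [-0.0622 -0.1207 -0.0064] 0.9976919694339558
[[ 1.     -0.     -0.0034]
 [ 0.0034 -0.0001  1.    ]
 [-0.     -1.     -0.0001]]
[ 0.5144  0.1614 -0.6529  1.6773  0.1007  1.3369 -0.1522]
```

View pics/wrist1.png

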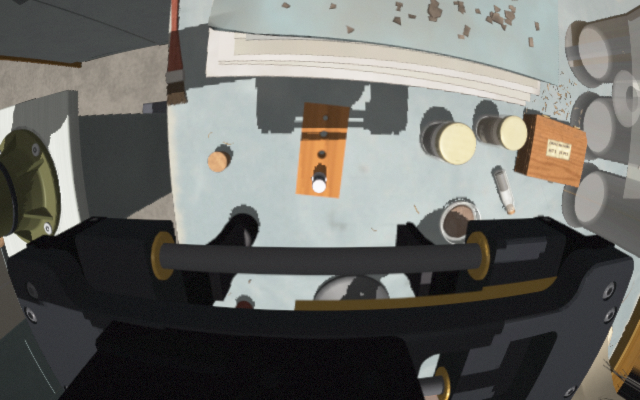

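Run:
```python
import cv2
t=cv2.imread("pics/wrist1.png")
cv2.imwrite("pics/w1c.png",cv2.resize(t[90:215,240:400],None,fx=5,fy=4.8 if 0 else 5,interpolation=cv2.INTER_CUBIC)[:600])
```

```text
(no output)
```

View pics/w1c.png

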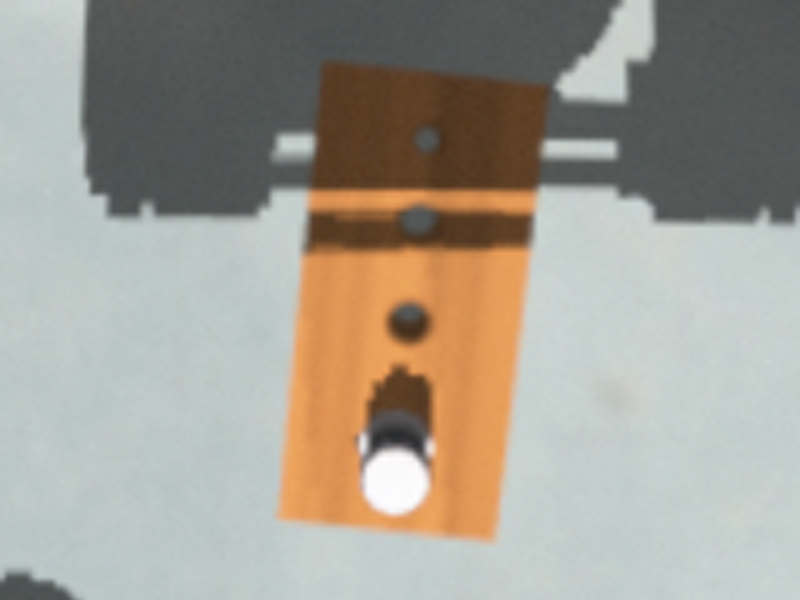

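Run:
```python
from h import *
np.set_printoptions(precision=4,suppress=True)
w=np.load("pics/wrist1.npz")
f=lambda c:(240+(c[0]+.5)/5-.5,90+(c[1]+.5)/5-.5)
print("head",onz(wray(w,f((396,481))),.08))
P=[onz(wray(w,f(c)),.042)[:2] for c in [(324,62),(551,85),(496,541),(279,519)]]
print(P,np.linalg.norm(P[0]-P[1]),np.linalg.norm(P[1]-P[2]))
c=np.mean(P,0);ax=((P[2]+P[3])-(P[0]+P[1]));ax/=np.linalg.norm(ax);print("center",c,"pin",c+.032*ax,ax)
```

```text
head [0.5519 0.0195 0.08  ]
[array([0.5354, 0.1049]), array([0.5851, 0.1005]), array([ 0.5749, -0.0028]), array([0.5252, 0.002 ])] 0.049906509843314725 0.10380796579756213
center [0.5552 0.0511] pin [0.552  0.0193] [-0.0985 -0.9951]
```

Call:
drive_tool(increments="0 40 3.5 0 0; 0 40 0 0 0; 0 30 0 0 0; 0 0 0 0 0; 0 0 0 0 0")

```text
time: 2.7
position: [0.5536, 0.016, 0.1136]
tool_rot: [-1.571, 0.001, -0.003]
ft_force: [0.8, 0.5, -0.4]
grip_width: 0.999
```

```bash
python3 look.py 2 wrist
python3 - <<'E'
from h import *
import cv2
w=np.load("pics/wrist2.npz"); 
from bench import ctrl
for i in range(3): print(ctrl.get_state()["position"])
t=cv2.imread("pics/wrist2.png")
cv2.imwrite("pics/w2c.png",cv2.resize(t[150:310,230:410],None,fx=4,fy=4,interpolation=cv2.INTER_CUBIC)[:600])
print(proj(w,ctrl.get_state()["position"],True))
E
```

```text
2.75 [0.5539 0.0162 0.1141] [-0.4042  0.5338  0.6003] [ 0.0013 -0.1028 -0.0109] 1.0017618007795168
[[ 1.      0.0025  0.0025]
 [-0.0025 -0.0004  1.    ]
 [ 0.0025 -1.     -0.0004]]
[ 0.4888  0.2554 -0.6417  1.8084  0.1688  1.1302 -0.2119]
[0.55390394 0.01624728 0.11408239]
[0.55390394 0.01624728 0.11408239]
[0.55390394 0.01624728 0.11408239]
[318.55343389 240.26043225]
```

View pics/w2c.png

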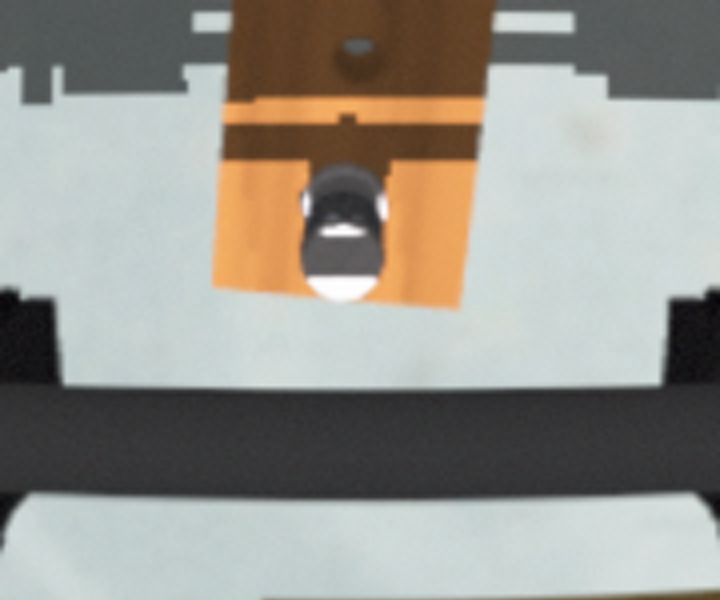

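Run:
```python
from h import *
from bench import ctrl
np.set_printoptions(precision=4,suppress=True)
w=np.load("pics/wrist2.npz")
X=onz(wray(w,(315.4,215.1)),.08);print(X)
s=ctrl.get_state();print(plan(s,[X[0],X[1],.0563]))
# camera implied tcp
T=w["camera_from_world"];Rc=T[:3,:3];c=-Rc.T@T[:3,3]
R=Ro.from_rotvec(s["tool_rot"]).as_matrix();print(c, c-R@[.0007,-.1616,.069])
```

```text
[0.5517 0.0201 0.08  ]
[-2.3058 57.7755  3.8261]
[0.5546 0.0838 0.2753] [0.5541 0.0147 0.1137]
```

Call:
drive_tool(increments="-2 20 4 0 0; 0 20 0 0 0; 0 17 0 0 0; 0 0 0 0 0; 0 0 0 0 0")

```text
time: 3.38
position: [0.5512, 0.021, 0.0559]
tool_rot: [-1.571, 0.001, -0.002]
ft_force: [-0.1, 0.2, -0.1]
grip_width: 1.003
```

```bash
python3 look.py 3 wrist,scene
python3 - <<'E'
import cv2
t=cv2.imread("pics/wrist3.png");s=cv2.imread("pics/scene3.png")
a=cv2.resize(t[200:300,230:410],None,fx=4,fy=4,interpolation=cv2.INTER_CUBIC)[:300]
b=cv2.resize(s[140:240,240:420],None,fx=4,fy=4,interpolation=cv2.INTER_CUBIC)[:300]
import numpy as np
cv2.imwrite("pics/w3c.png",np.vstack([a,b]))
E
```

```text
3.475 [0.5514 0.021  0.0563] [0.2493 0.463  0.2216] [-0.008  -0.1035 -0.0132] 0.9975364870981475
[[ 1.      0.0013  0.0013]
 [-0.0013 -0.0001  1.    ]
 [ 0.0013 -1.     -0.0001]]
[ 0.4617  0.3211 -0.6283  1.8648  0.2194  1.0235 -0.2585]
```

View pics/w3c.png

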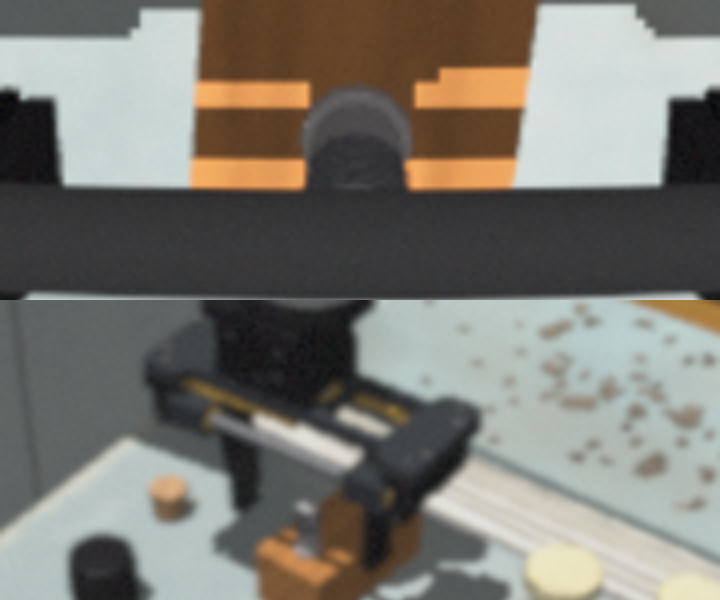

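Call:
drive_tool(increments="0 0 -1 0 255; 0 0 0 0 255; 0 0 0 0 255; 0 0 0 0 255; 0 0 0 0 255; 0 0 0 0 255; 0 0 0 0 255; 0 0 0 0 255", squeeze=40)

```text
time: 4.47
position: [0.5507, 0.0199, 0.0555]
tool_rot: [-1.571, 0.001, -0.001]
ft_force: [0.5, -0.1, 0.2]
grip_width: 0.179
```

```bash
python3 look.py 4 wrist
```

```text
4.525 [0.5507 0.0199 0.0555] [-0.2863  0.0426 -0.6355] [ 0.0111 -0.1356 -0.0003] 0.14688263098033835
[[ 1.     -0.0001  0.0013]
 [-0.0013 -0.0001  1.    ]
 [-0.0001 -1.     -0.0001]]
[ 0.4632  0.3215 -0.6277  1.8659  0.2192  1.0232 -0.2565]
```

View pics/wrist4.png

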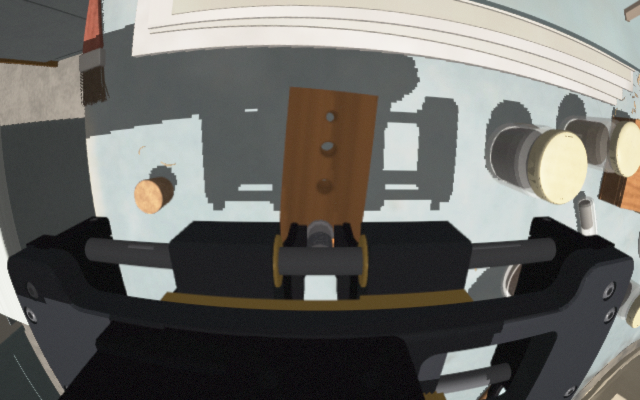

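Call:
drive_tool(increments="0 0 0 0 255; 0 0 0 0 255; 0 -10 0 0 255; 0 -35 0 0 255; 0 -45 0 0 255; 0 -45 0 0 255; 0 -10 0 0 255; 0 0 0 0 255; 0 0 0 0 255")

```text
time: 5.65
position: [0.5497, 0.0198, 0.199]
tool_rot: [-1.571, 0.003, 0.001]
ft_force: [0.8, 0.5, -0.3]
grip_width: 0.148
```

```bash
python3 look.py 5 wrist,scene
python3 - <<'E'
import cv2
t=cv2.imread("pics/wrist5.png");s=cv2.imread("pics/scene5.png")
a=cv2.resize(t[180:310,230:430],None,fx=4,fy=4,interpolation=cv2.INTER_CUBIC)[:300]
b=cv2.resize(s[110:230,240:440],None,fx=4,fy=4,interpolation=cv2.INTER_CUBIC)[:300]
import numpy as np
cv2.imwrite("pics/w5c.png",np.vstack([a,b]))
E
```

```text
5.75 [0.5498 0.0198 0.199 ] [-0.3626 -0.2215 -0.5783] [-0.0067 -0.1071  0.0023] 0.15034495969326583
[[ 1.     -0.0028  0.0012]
 [-0.0012  0.0002  1.    ]
 [-0.0028 -1.      0.0002]]
[ 0.5109  0.1745 -0.6584  1.7131  0.11    1.2943 -0.1718]
```

View pics/w5c.png

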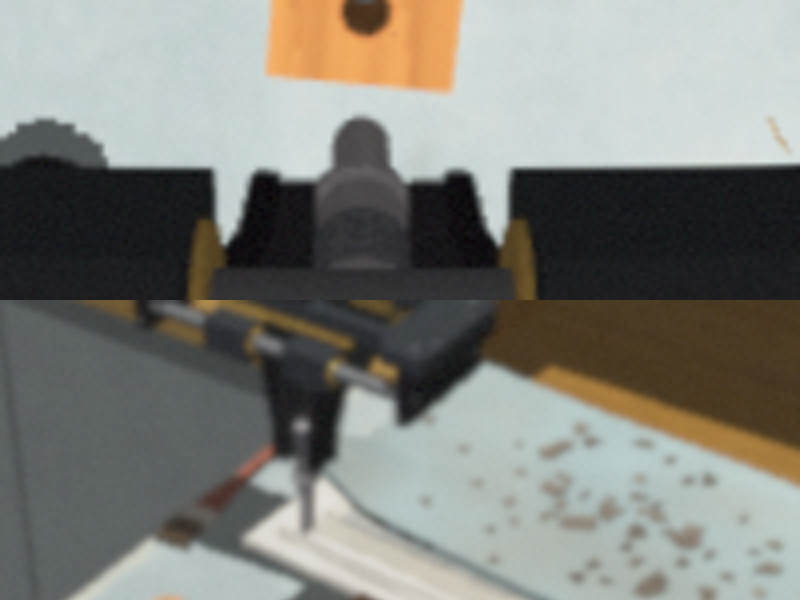

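View pics/wrist5.png

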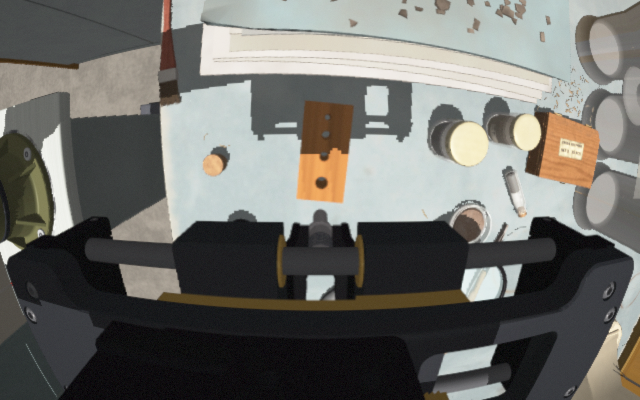

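Call:
drive_tool(increments="11 0 -37 0 255; 12 0 -37 0 255; 12 0 -38 0 255; 12 0 -38 0 255; 11 0 -37 0 255; 0 0 0 0 255; 0 0 0 0 255; 0 0 0 0 255")

```text
time: 6.75
position: [0.6084, -0.1652, 0.2003]
tool_rot: [-1.57, -0.001, 0.001]
ft_force: [-0.7, 0.1, -0.4]
grip_width: 0.15
```

```bash
python3 look.py 6 wrist,scene,top
python3 - <<'E'
import cv2
t=cv2.imread("pics/wrist6.png")
cv2.imwrite("pics/w6c.png",cv2.resize(t[150:290,240:400],None,fx=5,fy=5,interpolation=cv2.INTER_CUBIC)[:600])
E
```

```text
6.9 [ 0.6085 -0.166   0.2007] [-0.3955  0.3336 -0.6796] [ 0.0167 -0.0971  0.0417] 0.1479632149929076
[[ 1.      0.0002 -0.0004]
 [ 0.0004 -0.0002  1.    ]
 [ 0.0002 -1.     -0.0002]]
[ 0.6555  0.3375 -0.5419  1.5177  0.1767  1.3352  0.0977]
```

View pics/w6c.png

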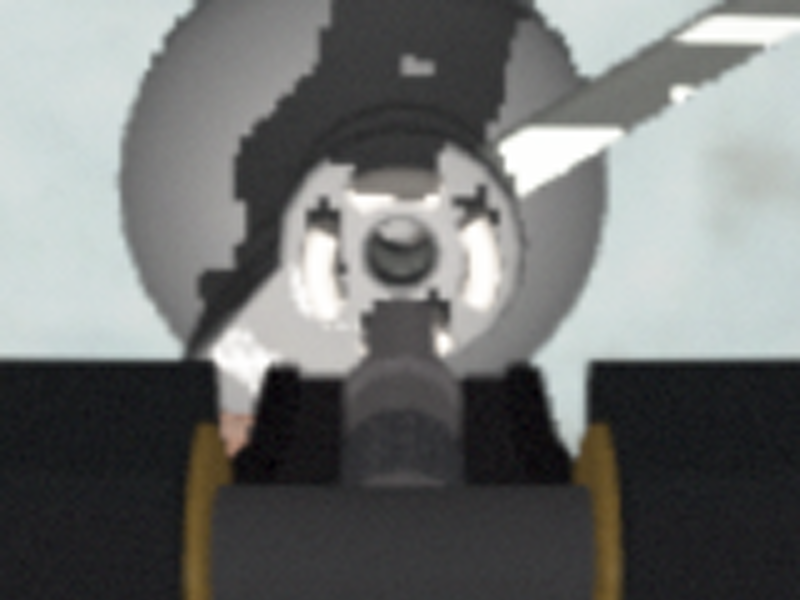

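Run:
```python
from h import *
from bench import ctrl
np.set_printoptions(precision=4,suppress=True)
w=np.load("pics/wrist6.npz")
T=w["camera_from_world"];Rc=T[:3,:3];c=-Rc.T@T[:3,3]
H=onz(wray(w,(319.4,199.6)),.102);print("hole",H)
s=ctrl.get_state();R=Ro.from_rotvec(s["tool_rot"]).as_matrix()
P=s["position"]
print("camera-implied tcp",c-R@[.0007,-.1616,.069],P)
crop=lambda u:((u-[240,150]+.5)*5-.5)
# predicted pin shapes: flange underside at tool y=.0143 (grip 15.7 above tcp -> flange 14.3 below), tip .0523
for nm,y,r in (("flange under",.0143,.0085),("taper start",.0463,.005),("tip",.0523,.0035)):
    for a in (0,90,180,270):
        a=np.radians(a);X=P+R@[r*np.cos(a),y,r*np.sin(a)];print(nm,int(np.degrees(a)),crop(proj(w,X,True)))
# same with tool frame from camera-based
```

```text
hole [ 0.609 -0.168  0.102]
camera-implied tcp [ 0.6087 -0.1666  0.2005] [ 0.6085 -0.166   0.2007]
flange under 0 [463.5496 415.6101]
flange under 90 [393.516  349.5421]
flange under 180 [323.6586 415.4607]
flange under 270 [393.6674 479.6526]
taper start 0 [430.1972 333.4334]
taper start 90 [394.7363 299.5439]
taper start 180 [359.3286 333.3724]
taper start 270 [394.7843 366.8164]
tip 0 [419.1176 320.4829]
tip 90 [394.9304 297.3506]
tip 180 [370.7753 320.4427]
tip 270 [394.9602 343.3706]
```

Call:
drive_tool(increments="-0.7 15 -1.7 0 255; 0 15 0 0 255; 0 8 0 0 255; 0 0 0 0 255; 0 0 0 0 255")

```text
time: 7.52
position: [0.608, -0.1689, 0.1628]
tool_rot: [-1.571, 0.001, -0.001]
ft_force: [0.9, 0.3, -0.7]
grip_width: 0.147
```

```bash
python3 look.py 7 wrist
python3 - <<'E'
import cv2
t=cv2.imread("pics/wrist7.png")
cv2.imwrite("pics/w7c.png",cv2.resize(t[165:265,265:375],None,fx=7,fy=7,interpolation=cv2.INTER_CUBIC)[:600])
from h import *
from bench import ctrl
w=np.load("pics/wrist7.npz");s=ctrl.get_state();R=Ro.from_rotvec(s["tool_rot"]).as_matrix();P=s["position"]
crop=lambda u:((u-[265,165]+.5)*7-.5)
for nm,y,r in (("flange under",.0143,.0085),("taper start",.0463,.005),("tip",.0523,.0035)):
    for a in (0,90,180):
        a=np.radians(a);X=P+R@[r*np.cos(a),y,r*np.sin(a)];print(nm,int(np.degrees(a)),crop(proj(w,X,True)))
H=[.609,-.168]
for a in (0,90,180,270):
    a=np.radians(a);print("hole",crop(proj(w,[H[0]+.00575*np.cos(a),H[1]+.00575*np.sin(a),.102],True)))
E
```

```text
7.575 [ 0.6082 -0.1689  0.1631] [-0.017   0.2279 -0.6272] [-0.0096 -0.1327 -0.0061] 0.1499992648111677
[[ 1.      0.001   0.0012]
 [-0.0012 -0.0003  1.    ]
 [ 0.001  -1.     -0.0003]]
[ 0.6558  0.362  -0.5357  1.5646  0.1908  1.2664  0.0902]
flange under 0 [474.36928261 468.19551582]
flange under 90 [376.20108569 375.61349397]
flange under 180 [278.43296297 468.15294752]
taper start 0 [427.55336059 354.13549078]
taper start 90 [377.85394904 306.67082853]
taper start 180 [328.30780288 354.13424554]
tip 0 [412.02176296 336.17185764]
tip 90 [378.12342037 303.77567056]
tip 180 [344.32393834 336.17288732]
hole [439.29643089 303.39414678]
hole [385.56315492 251.76462465]
hole [332.00470435 303.56340356]
hole [385.7369841 354.4955283]
```

View pics/w7c.png

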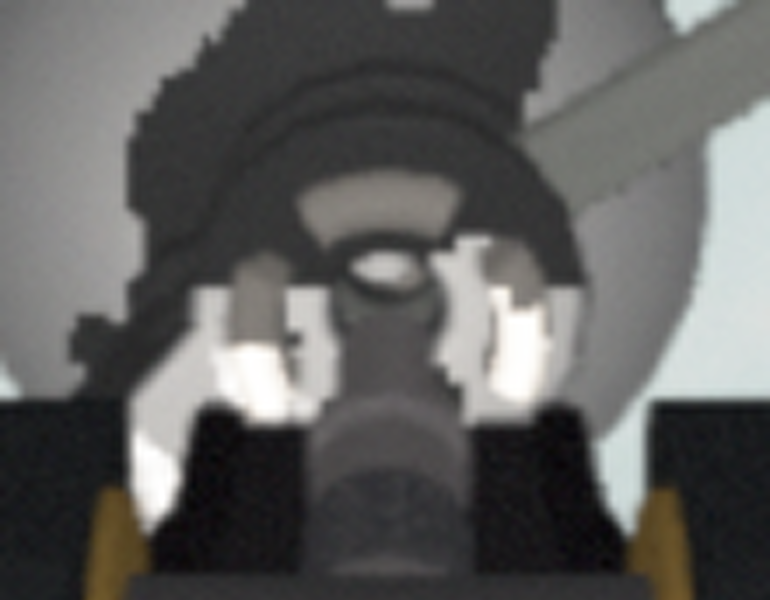

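Run:
```python
import cv2,numpy as np
t=cv2.imread("pics/wrist7.png",0)[190:250,290:350]
t=np.clip((t.astype(float)-20)*2.2,0,255).astype(np.uint8)
cv2.imwrite("pics/w7d.png",cv2.resize(t,None,fx=10,fy=10,interpolation=cv2.INTER_LANCZOS4))
```

```text
(no output)
```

View pics/w7d.png

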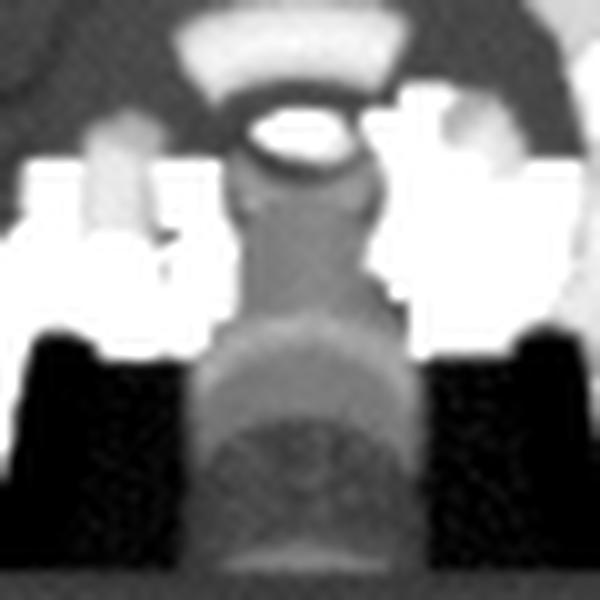

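```bash
python3 look.py 8 scene
python3 - <<'E'
import cv2,numpy as np
from h import *
from bench import ctrl
w=np.load("pics/scene8.npz");s=ctrl.get_state();R=Ro.from_rotvec(s["tool_rot"]).as_matrix();P=s["position"]
o=np.array([255,200])
crop=lambda u:((u-o+.5)*10-.5)
t=cv2.imread("pics/scene8.png")[o[1]:o[1]+55,o[0]:o[0]+70]
cv2.imwrite("pics/s8c.png",cv2.resize(t,None,fx=10,fy=10,interpolation=cv2.INTER_CUBIC))
for n,X in (("tip",P-[0,0,.0523]),("flange",P-[0,0,.0143]),("seat",[.609,-.168,.102]),("coltop",[.609,-.168,.1125])): print(n,crop(proj(w,X)))
for i,n in enumerate("xyz"): print(n,"px10/mm",(proj(w,P+np.eye(3)[i]*.001)-proj(w,P))*10)
E
```

```text
7.625 [ 0.6082 -0.1689  0.1632] [0.7804 0.2762 0.5017] [-0.0181 -0.0797  0.005 ] 0.14526332421554372
[[ 1.      0.001   0.0013]
 [-0.0013 -0.0004  1.    ]
 [ 0.001  -1.     -0.0004]]
[ 0.6558  0.3619 -0.5357  1.5646  0.1908  1.2665  0.0902]
tip [315.7364497  376.64263777]
flange [306.77289844 240.64486533]
seat [323.69571763 406.30810725]
coltop [321.34849019 369.98519467]
x px10/mm [4.056753   2.01264343]
y px10/mm [ 3.19847975 -2.88682142]
z px10/mm [-0.24830066 -3.76729448]
```

View pics/s8c.png

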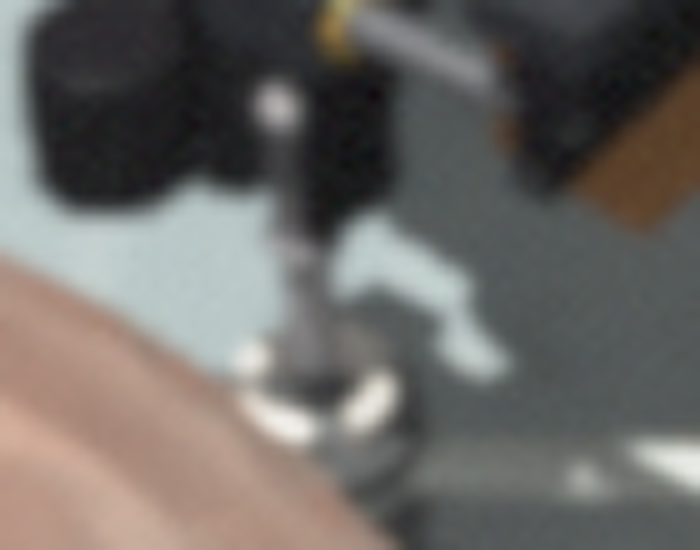

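Call:
drive_tool(increments="0 3 0 0 255; 0 3 0 0 255; 0 3 0 0 255; 0 3 0 0 255; 0 0 0 0 255")

```text
time: 8.25
position: [0.6075, -0.1689, 0.1501]
tool_rot: [-1.571, 0.002, -0.001]
ft_force: [-0.2, -0.1, -1.0]
grip_width: 0.15
```

```bash
python3 look.py 9 wrist
python3 - <<'E'
import cv2,numpy as np
t=cv2.imread("pics/wrist9.png",0)[190:250,290:350]
t=np.clip((t.astype(float)-20)*2.2,0,255).astype(np.uint8)
cv2.imwrite("pics/w9d.png",cv2.resize(t,None,fx=10,fy=10,interpolation=cv2.INTER_CUBIC))
E
```

```text
8.3 [ 0.6076 -0.1688  0.1504] [ 0.7439 -0.334  -0.1696] [-0.0168 -0.1497  0.0162] 0.1464390687319936
[[ 1.     -0.0003  0.0013]
 [-0.0013  0.      1.    ]
 [-0.0003 -1.      0.    ]]
[ 0.6544  0.3714 -0.5336  1.5794  0.1961  1.245   0.0863]
```

View pics/w9d.png

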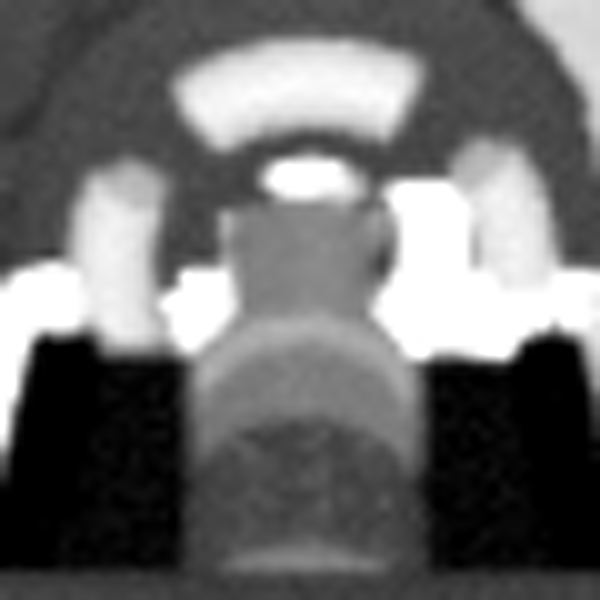

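Call:
drive_tool(increments="0.5 2 0.8 0 255; 0 4 0 0 255; 0 4 0 0 255; 0 4 0 0 255; 0 0 0 0 255")

```text
time: 8.93
position: [0.6079, -0.168, 0.136]
tool_rot: [-1.571, 0.002, -0.0]
ft_force: [-0.1, 0.1, 0.9]
grip_width: 0.148
```

```bash
python3 look.py 10 wrist
python3 - <<'E'
import cv2,numpy as np
t=cv2.imread("pics/wrist10.png",0)[190:250,290:350]
t=np.clip((t.astype(float)-20)*2.2,0,255).astype(np.uint8)
cv2.imwrite("pics/w10d.png",cv2.resize(t,None,fx=10,fy=10,interpolation=cv2.INTER_CUBIC))
E
```

```text
8.975 [ 0.6081 -0.168   0.1363] [-0.2786 -0.3352 -0.303 ] [-0.0018 -0.0699 -0.0252] 0.14349012672238667
[[ 1.     -0.0004  0.0013]
 [-0.0013  0.0001  1.    ]
 [-0.0004 -1.      0.0001]]
[ 0.6509  0.3831 -0.5314  1.5941  0.203   1.2202  0.0799]
```

View pics/w10d.png

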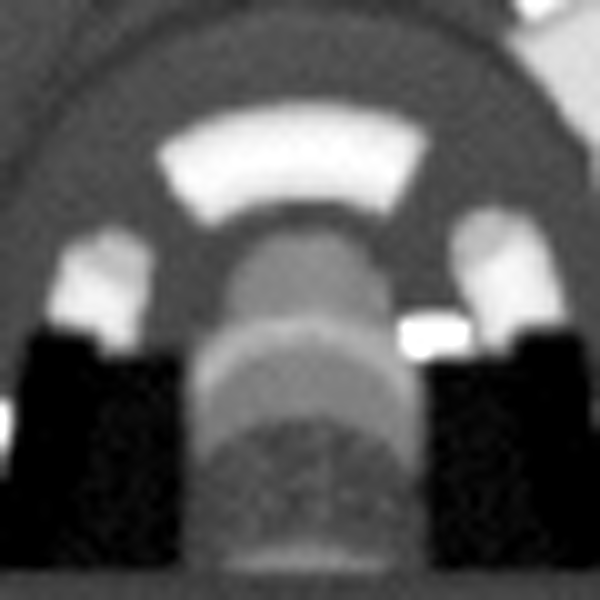

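Call:
drive_tool(increments="0 3 0 0 255; 0 3 0 0 255; 0 2 0 0 255; 0 2 0 0 255; 0 2 0 0 255", squeeze=50)

```text
time: 9.6
position: [0.6083, -0.168, 0.1244]
tool_rot: [-1.571, 0.001, -0.001]
ft_force: [-0.2, 0.1, -0.6]
grip_width: 0.139
```

Call:
drive_tool(increments="0 1 0 0 255; 0 1 0 0 255; 0 1 0 0 255")

```text
time: 9.98
position: [0.6084, -0.1681, 0.1216]
tool_rot: [-1.571, 0.001, -0.001]
ft_force: [0.0, -0.3, -0.5]
grip_width: 0.148
```

Call:
drive_tool(increments="0 1 0 0 255; 0 1 0 0 255; 0 1 0 0 255")

```text
time: 10.35
position: [0.6083, -0.1682, 0.1184]
tool_rot: [-1.571, 0.001, -0.001]
ft_force: [0.9, -0.0, -0.1]
grip_width: 0.147
```

```bash
python3 look.py 11 wrist,scene
python3 - <<'E'
import cv2,numpy as np
t=cv2.imread("pics/wrist11.png",0)[190:250,290:350]
t=np.clip((t.astype(float)-20)*2.2,0,255).astype(np.uint8)
a=cv2.resize(t,None,fx=7,fy=7,interpolation=cv2.INTER_CUBIC)
s=cv2.imread("pics/scene11.png",0)[200:260,255:305]
cv2.imwrite("pics/w11d.png",np.hstack([a,cv2.resize(s,None,fx=7,fy=7,interpolation=cv2.INTER_CUBIC)]))
E
```

```text
10.45 [ 0.6082 -0.1683  0.1182] [-0.1368 -0.4016 -0.6694] [-0.1116 -0.3177  0.0237] 0.14774062851419653
[[ 1.     -0.0001  0.0014]
 [-0.0014 -0.0002  1.    ]
 [-0.0001 -1.     -0.0002]]
[ 0.648   0.3984 -0.5276  1.6128  0.2124  1.188   0.0734]
```

View pics/w11d.png

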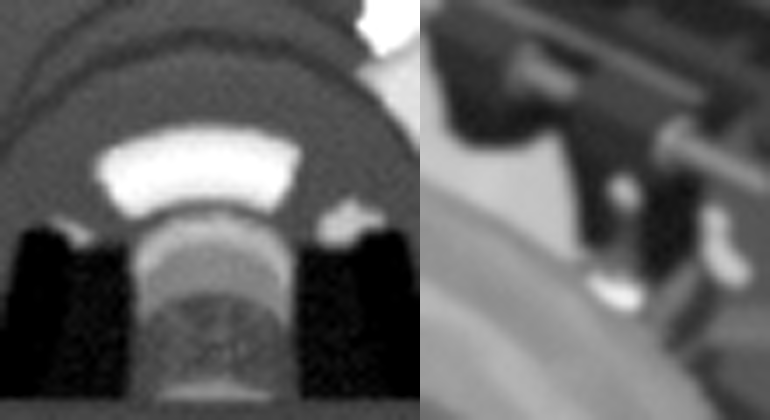

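Call:
drive_tool(increments="0 1 0 0 255; 0 1 0 0 255")

```text
time: 10.7
position: [0.6083, -0.1681, 0.1164]
tool_rot: [-1.571, 0.001, -0.001]
ft_force: [1.4, -0.0, -0.1]
grip_width: 0.145
```

Call:
drive_tool(increments="0 1 0 0 255; 0 1 0 0 255")

```text
time: 10.95
position: [0.6083, -0.1682, 0.1154]
tool_rot: [-1.571, 0.001, -0.001]
ft_force: [-2.5, -0.1, 8.7]
grip_width: 0.147
```

Call:
drive_tool(increments="0 0.5 0 0 255; 0 0.5 0 0 255; 0 0 0 0 255")

```text
time: 11.32
position: [0.6084, -0.1682, 0.1154]
tool_rot: [-1.572, 0.001, -0.001]
ft_force: [-3.3, -0.3, 9.2]
grip_width: 0.148
```

```bash
python3 look.py 12 wrist
python3 - <<'E'
import cv2,numpy as np
t=cv2.imread("pics/wrist12.png",0)[190:250,290:350]
t=np.clip((t.astype(float)-20)*2.2,0,255).astype(np.uint8)
a=cv2.resize(t,None,fx=10,fy=10,interpolation=cv2.INTER_CUBIC)
cv2.imwrite("pics/w12d.png",a)
from h import *
from bench import ctrl
w=np.load("pics/wrist12.npz");s=ctrl.get_state();P=s["position"]
crop=lambda u:((u-[290,190]+.5)*10-.5)
for z in (.102,.104,.106,.108):
  print(z,[crop(proj(w,[.609+.0085*np.cos(a),-.168+.0085*np.sin(a),z],True)) for a in (0,np.pi/2,np.pi)])
for r in (.011,.017): print("in/out collar",[crop(proj(w,[.609,-.168+r,z],True)) for z in (.102,.1125)])
E
```

```text
11.375 [ 0.6084 -0.1682  0.1154] [-1.6975  0.1983  8.7803] [-0.0481  0.6736 -0.0268] 0.14693447213759817
[[ 1.      0.0004  0.0014]
 [-0.0014 -0.001   1.    ]
 [ 0.0004 -1.     -0.001 ]]
[ 0.6471  0.4006 -0.5271  1.6159  0.2146  1.1825  0.0715]
0.102 [array([436.47001574, 419.01952466]), array([295.65513702, 286.56857438]), array([155.53139798, 419.44719021])]
0.104 [array([437.84645567, 431.02768962]), array([295.59749478, 297.41719998]), array([154.05090502, 431.45777218])]
0.106 [array([439.2497752 , 443.27865581]), array([295.5387159 , 308.49265678]), array([152.54159574, 443.71112678])]
0.108 [array([440.68072225, 455.77946212]), array([295.4787681 , 319.80184171]), array([151.00267163, 456.21428864])]
in/out collar [array([295.55815136, 246.70715919]), array([295.23387727, 304.2791465 ])]
in/out collar [array([295.32664538, 149.69069576]), array([294.98180695, 202.22827298])]
```

View pics/w12d.png

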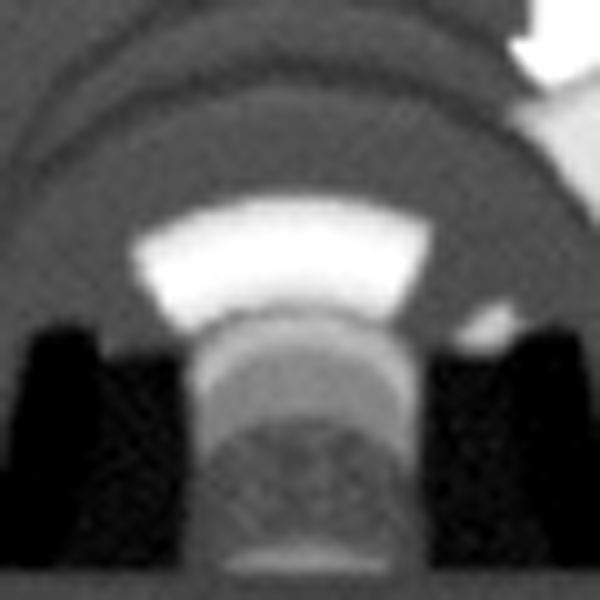

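```bash
python3 look.py 13 scene,top
python3 - <<'E'
import cv2,numpy as np
from h import *
for n,P in (("0",[.5519,.0195,.0555]),("5",[.5498,.0198,.199]),("8",[.6082,-.1689,.1632]),("11",[.6082,-.1683,.1182]),("13",[.6084,-.1682,.1154])):
    w=np.load(f"pics/scene{n}.npz")
    print(n,"headtop pred",proj(w,np.array(P)+[0.001,0,.0245]))
ims=[]
for n,o in (("0",(302,180)),("5",(290,130)),("8",(265,195)),("13",(265,215))):
    t=cv2.imread(f"pics/scene{n}.png")[o[1]:o[1]+30,o[0]:o[0]+40]
    ims.append(cv2.resize(t,None,fx=10,fy=10,interpolation=cv2.INTER_CUBIC))
cv2.imwrite("pics/cmp.png",np.vstack([np.hstack(ims[:2]),np.hstack(ims[2:])]))
t=cv2.imread("pics/top13.png")[170:230,350:420];cv2.imwrite("pics/t13.png",cv2.resize(t,None,fx=8,fy=8,interpolation=cv2.INTER_CUBIC))
E
```

```text
11.475 [ 0.6084 -0.1682  0.1154] [-2.8902 -0.2243  8.9089] [-0.0179  0.6012  0.0076] 0.14427290915117497
[[ 1.      0.0004  0.0013]
 [-0.0013 -0.001   1.    ]
 [ 0.0004 -1.     -0.001 ]]
[ 0.6471  0.4007 -0.5272  1.6159  0.2146  1.1824  0.0715]
0 headtop pred [317.13134898 190.6472034 ]
5 headtop pred [316.4350656  139.68713738]
8 headtop pred [284.67942598 209.07998311]
11 headtop pred [285.97453937 225.90588203]
13 headtop pred [286.15160403 226.93656704]
```

View pics/cmp.png

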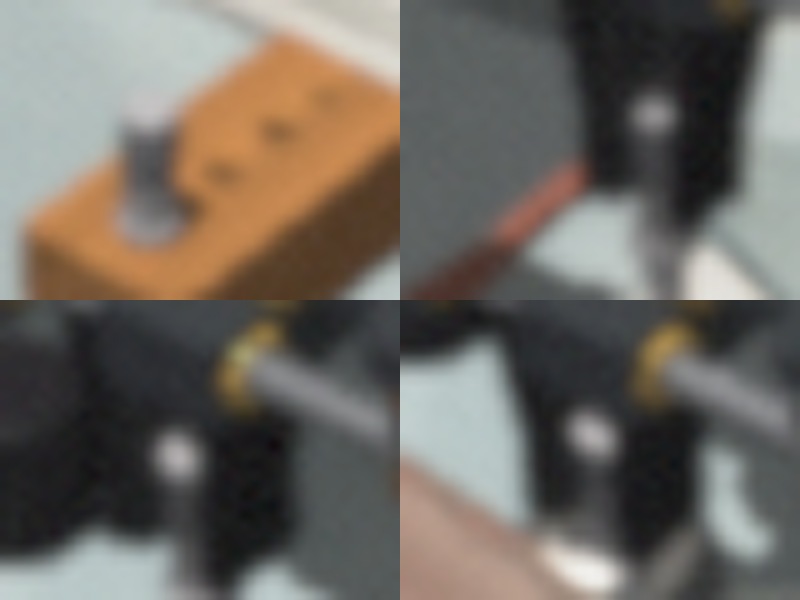

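View pics/t13.png

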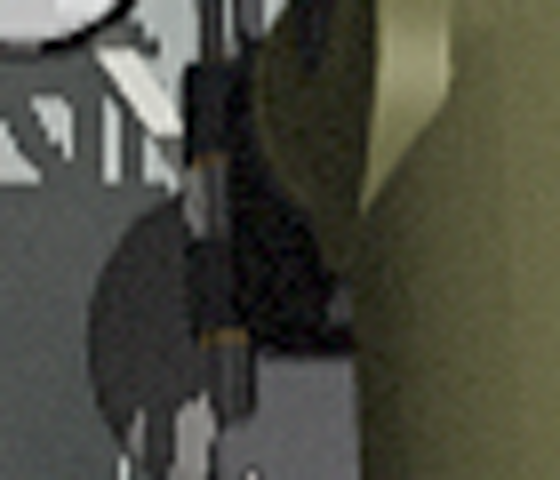

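Call:
drive_tool(increments="0 1 0 0 255; 0 0 0 0 255")

```text
time: 11.72
position: [0.6084, -0.1682, 0.1154]
tool_rot: [-1.572, 0.001, -0.002]
ft_force: [-4.9, 0.3, 13.0]
grip_width: 0.146
```

```bash
python3 look.py 14 wrist
```

```text
11.775 [ 0.6084 -0.1682  0.1154] [-3.4496  0.7726 13.2036] [0.0769 1.0992 0.0189] 0.1429916102951103
[[ 1.      0.0006  0.0014]
 [-0.0014 -0.0014  1.    ]
 [ 0.0006 -1.     -0.0014]]
[ 0.647   0.4006 -0.5272  1.6161  0.215   1.1821  0.0711]
```

Call:
drive_tool(increments="0 -2 0 0 150; 0 0 0 0 150; 0 0 0 0 150; 0 0 0 0 150; 0 -15 0 0 150; 0 -30 0 0 150; 0 -20 20 0 150; 0 0 0 0 150; 0 0 0 0 150")

```text
time: 12.9
position: [0.6078, -0.1476, 0.1789]
tool_rot: [-1.571, 0.001, 0.001]
ft_force: [0.3, 0.2, -0.4]
grip_width: 0.412
```

```bash
python3 look.py 15 wrist,scene
python3 - <<'E'
import cv2,numpy as np
t=cv2.imread("pics/wrist15.png")[150:260,270:370]
s=cv2.imread("pics/scene15.png")[205:265,255:315]
cv2.imwrite("pics/w15d.png",np.hstack([cv2.resize(t,None,fx=5,fy=5,interpolation=cv2.INTER_CUBIC)[:500],cv2.resize(s,(300,300),interpolation=cv2.INTER_CUBIC)[[min(i,299) for i in range(500)]]]))
E
```

```text
13.0 [ 0.6074 -0.1484  0.1782] [-0.1954 -0.0938  0.0638] [-0.0373 -0.1304  0.028 ] 0.4090997748834185
[[ 1.     -0.0022  0.0017]
 [-0.0017  0.      1.    ]
 [-0.0022 -1.      0.    ]]
[ 0.6361  0.3428 -0.547   1.5584  0.183   1.294   0.0627]
```

View pics/w15d.png

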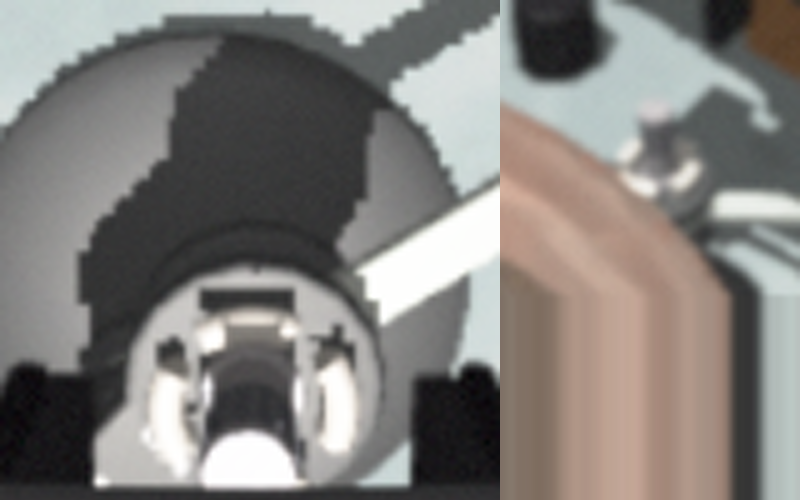

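Call:
drive_tool(increments="0 -10 -25 0 150; 0 -10 -30 0 150; 0 0 0 0 150; 0 0 0 0 150")

```text
time: 13.5
position: [0.6078, -0.2024, 0.1985]
tool_rot: [-1.569, 0.002, 0.0]
ft_force: [-0.0, 0.8, 0.5]
grip_width: 0.41
```

```bash
python3 look.py 16 wrist,scene
```

```text
13.6 [ 0.608  -0.2015  0.1988] [ 0.1815  0.4539 -0.3424] [ 0.0401 -0.1058 -0.0017] 0.4145848110420707
[[ 1.     -0.0011 -0.0004]
 [ 0.0004  0.0011  1.    ]
 [-0.0011 -1.      0.0011]]
[ 0.6894  0.3588 -0.5247  1.4932  0.1808  1.3396  0.151 ]
```

View pics/wrist16.png

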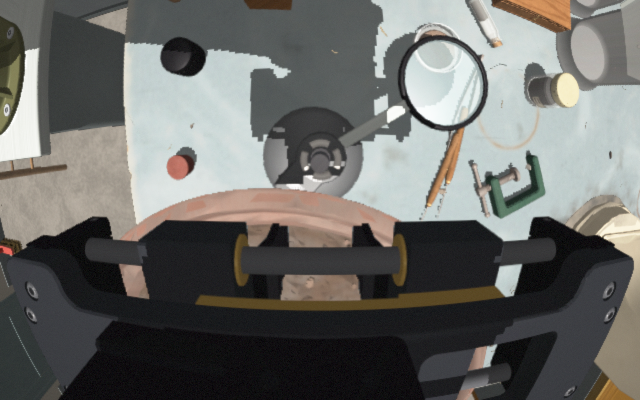

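Run:
```python
import cv2,numpy as np
from h import *
t=cv2.imread("pics/wrist16.png")[125:190,285:355]
s=cv2.imread("pics/scene16.png")[215:255,265:310]
a=cv2.resize(t,None,fx=8,fy=8,interpolation=cv2.INTER_CUBIC)
b=cv2.convertScaleAbs(a,alpha=1.3)
cv2.imwrite("pics/w16d.png",b)
c=cv2.resize(s,None,fx=12,fy=12,interpolation=cv2.INTER_CUBIC);cv2.imwrite("pics/s16d.png",c)
sc=np.load("pics/scene16.npz");w=np.load("pics/wrist16.npz")
for z in (.140,.144,.150): print(z,"scene",(proj(sc,[.609,-.168,z])-[265,215]+.5)*12-.5,"wrist",(proj(w,[.609,-.168,z],True)-[285,125]+.5)*8-.5)
for z in (.102,.1125):print(z,"scene",(proj(sc,[.609,-.168,z])-[265,215]+.5)*12-.5,"wrist",(proj(w,[.609,-.168,z],True)-[285,125]+.5)*8-.5)
```

```text
0.14 scene [258.12875215 146.63710714] wrist [284.65695309 316.46656136]
0.144 scene [256.9984022 129.1451497] wrist [284.63924556 323.19634319]
0.15 scene [255.28993019 102.70685992] wrist [284.6114497  333.75977109]
0.102 scene [268.53486116 307.6697287 ] wrist [284.79829207 262.7423883 ]
0.1125 scene [265.71818823 264.08223361] wrist [284.76349792 275.96926337]
```

View pics/w16d.png

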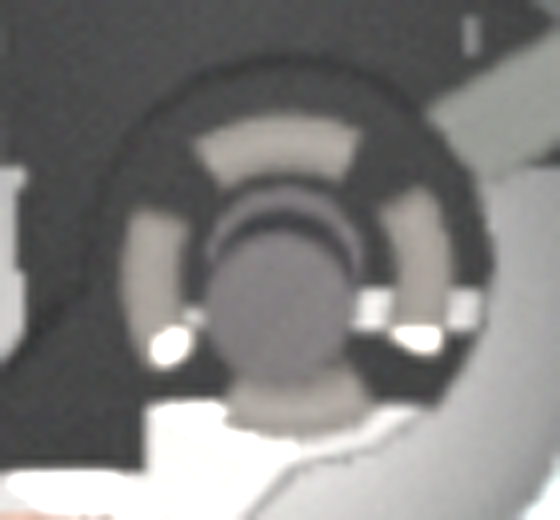

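View pics/s16d.png

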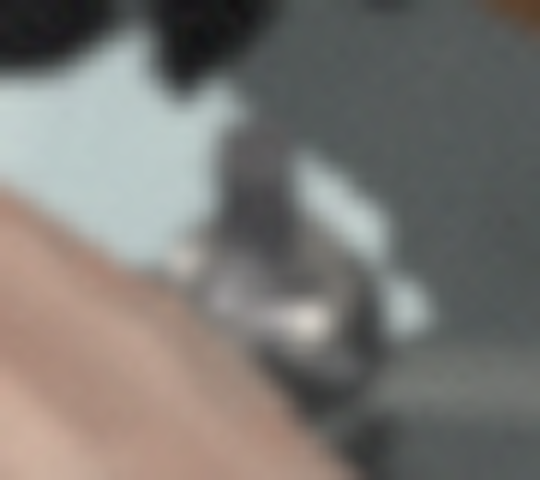

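Call:
drive_tool(increments="0 0 17 0 255; 0 0 17 0 255; 0 10 0 0 255; 0 15 0 0 255; 0 15 0 0 255; 0 6 0 0 255; 0 0 0 0 255; 0 0 0 0 255")

```text
time: 14.6
position: [0.6086, -0.1692, 0.154]
tool_rot: [-1.571, 0.001, -0.002]
ft_force: [-0.1, -0.7, -0.4]
grip_width: 0.006
```

Call:
drive_tool(increments="0 2 0 0 255; 0 2 0 0 255; 0 2 0 0 255; 0 1 0 0 255; 0 1 0 0 255; 0 1 0 0 255; 0 1 0 0 255")

```text
time: 15.48
position: [0.6083, -0.169, 0.1435]
tool_rot: [-1.571, 0.001, -0.001]
ft_force: [-0.2, 0.6, -0.2]
grip_width: 0.004
```

Call:
drive_tool(increments="0 1 0 0 255; 0 1 0 0 255; 0 1 0 0 255")

```text
time: 15.85
position: [0.6084, -0.1692, 0.1406]
tool_rot: [-1.571, 0.001, -0.001]
ft_force: [-0.1, -0.2, 3.0]
grip_width: 0.009
```

Call:
drive_tool(increments="0 1 0 0 255; 0 1 0 0 255; 0 1 0 0 255; 0 0 0 0 255")

```text
time: 16.35
position: [0.6094, -0.1694, 0.1404]
tool_rot: [-1.572, -0.001, -0.003]
ft_force: [-2.1, -0.1, 10.2]
grip_width: 0.008
```

Call:
drive_tool(increments="0 1.5 0 0 255; 0 1.5 0 0 255; 0 0 0 0 255")

```text
time: 16.73
position: [0.61, -0.1694, 0.1402]
tool_rot: [-1.574, -0.003, -0.005]
ft_force: [-6.1, 1.1, 22.7]
grip_width: 0.007
```

Call:
drive_tool(increments="0 -6 0 0 255; 0 -30 0 0 200; 0 -35 0 0 100; -32 0 17 0 0; -32 0 17 0 0; -32 0 17 0 0; -32 0 17 0 0; -32 0 16 0 0; 0 20 0 0 0; 0 0 0 0 0; 0 0 0 0 0")

```text
time: 18.1
position: [0.4487, -0.0849, 0.1858]
tool_rot: [-1.57, 0.001, -0.001]
ft_force: [0.4, -0.5, 0.0]
grip_width: 0.98
```

```bash
python3 look.py 17 wrist
python3 - <<'E'
import cv2
t=cv2.imread("pics/wrist17.png")
cv2.imwrite("pics/w17c.png",cv2.resize(t[110:230,240:400],None,fx=5,fy=5,interpolation=cv2.INTER_CUBIC))
E
```

```text
18.15 [ 0.4489 -0.0849  0.186 ] [ 0.135  -0.1509  0.3386] [ 0.0131 -0.1282  0.0145] 0.9877183407868569
[[ 1.      0.0005  0.0013]
 [-0.0013  0.0003  1.    ]
 [ 0.0005 -1.      0.0003]]
[ 0.7393 -0.0556 -0.5847  1.939  -0.0327  1.2486  0.1643]
```

View pics/wrist17.png

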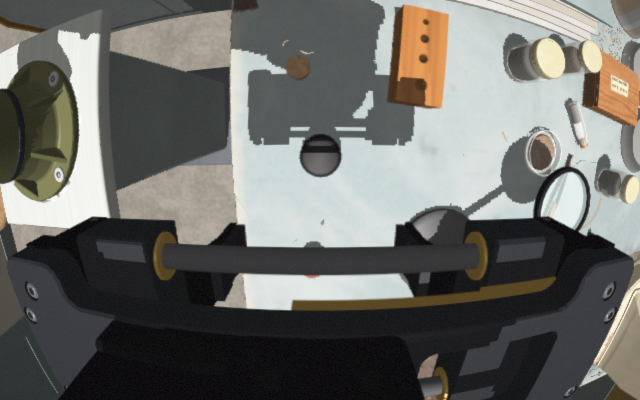

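View pics/w17c.png

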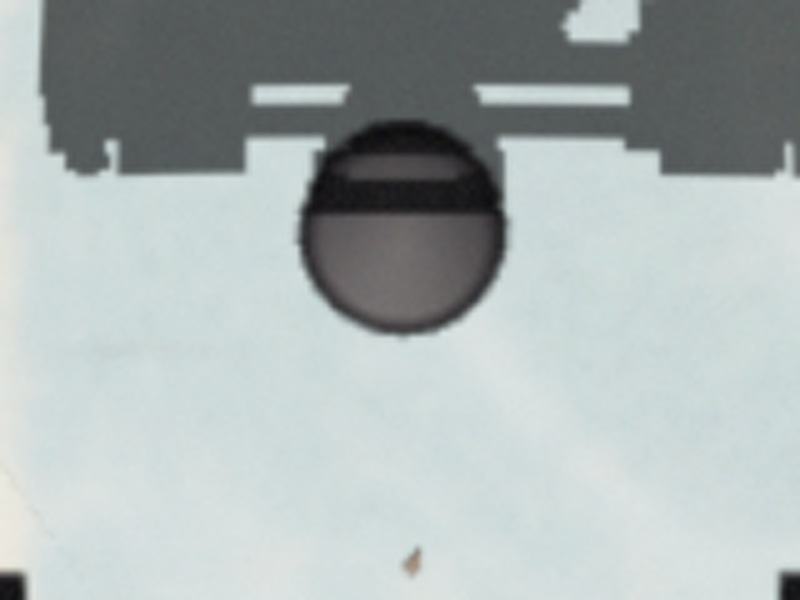

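Run:
```python
from h import *
from bench import ctrl
np.set_printoptions(precision=4,suppress=True)
w=np.load("pics/wrist17.npz")
X=onz(wray(w,(320.1,156)),.044);print(X)
for z in(.044,.002): print([(proj(w,[X[0]+.021*np.cos(a),X[1]+.021*np.sin(a),z],True)-[240,110]+.5)*5 for a in np.radians([0,90,180,270])])
s=ctrl.get_state();print(plan(s,[X[0],X[1],.0095]))
```

```text
[ 0.4501 -0.0551  0.044 ]
[array([509.4258, 232.6568]), array([402.8531, 126.2759]), array([296.5617, 232.9708]), array([403.1428, 336.9418])]
[array([496.546, 209.503]), array([402.6626, 115.8768]), array([309.0328, 209.7793]), array([402.922 , 301.6446])]
[  1.0534 176.4959  29.8228]
```

Call:
drive_tool(increments="1 0 30 0 0; 0 50 0 0 0; 0 50 0 0 0; 0 45 0 0 0; 0 20 0 0 0; 0 8 0 0 0; 0 3 0 0 0; 0 0 0 0 0; 0 0 0 0 0", squeeze=55)

```text
time: 19.27
position: [0.4502, -0.0551, 0.0104]
tool_rot: [-1.572, -0.0, -0.002]
ft_force: [0.3, 0.2, 1.3]
grip_width: 1.0
```

```bash
python3 look.py 18 wrist
```

```text
19.325 [ 0.4501 -0.0551  0.0103] [ 0.1214 -0.1552  0.7447] [-0.0239 -0.0899 -0.0633] 0.9984307979194523
[[ 1.      0.0015  0.0014]
 [-0.0014 -0.0007  1.    ]
 [ 0.0015 -1.     -0.0007]]
[ 0.6635  0.182  -0.6333  2.1256  0.1412  0.8722 -0.0542]
```

View pics/wrist18.png

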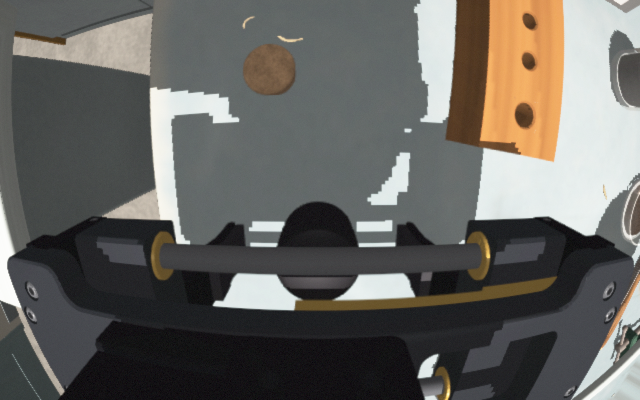

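Positioned over the cap, centred between the fingers. Closing.

Call:
drive_tool(increments="0 0 0 0 255; 0 0 0 0 255; 0 0 0 0 255; 0 0 0 0 255; 0 0 0 0 255; 0 0 0 0 255; 0 0 0 0 255", squeeze=50)

```text
time: 20.2
position: [0.4494, -0.0548, 0.0095]
tool_rot: [-1.571, 0.001, -0.001]
ft_force: [0.8, -0.0, -1.2]
grip_width: 0.476
```

Call:
drive_tool(increments="0 -10 0 0 255; 0 -40 0 0 255; 0 -50 0 0 255; 0 -50 0 0 255; 0 -20 0 0 255; 0 0 0 0 255; 0 0 0 0 255")

```text
time: 21.08
position: [0.4486, -0.0547, 0.1786]
tool_rot: [-1.571, 0.002, 0.0]
ft_force: [0.0, -0.7, -0.7]
grip_width: 0.471
```

```bash
python3 look.py 19 wrist,scene
python3 - <<'E'
import cv2,numpy as np
t=cv2.imread("pics/wrist19.png")[170:300,240:400]
s=cv2.imread("pics/scene19.png")[100:220,200:360]
cv2.imwrite("pics/w19c.png",np.hstack([cv2.resize(t[:120],None,fx=2.5,fy=2.5,interpolation=cv2.INTER_CUBIC),cv2.resize(s,None,fx=2.5,fy=2.5,interpolation=cv2.INTER_CUBIC)]))
E
```

```text
21.175 [ 0.4484 -0.0547  0.1782] [-0.9306 -0.4778 -0.6708] [-0.0422 -0.0533  0.003 ] 0.47787116317884726
[[ 1.     -0.0025  0.0011]
 [-0.0011  0.0008  1.    ]
 [-0.0025 -1.      0.0008]]
[ 0.7295 -0.0594 -0.6374  1.9564 -0.038   1.2357  0.1044]
```

View pics/w19c.png

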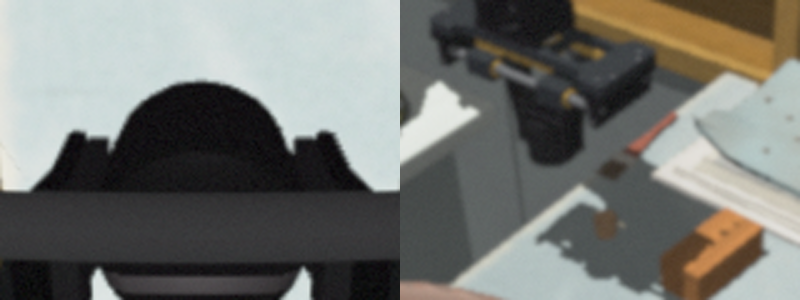

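Call:
drive_tool(increments="32 0 -22 0 255; 32 0 -23 0 255; 32 0 -23 0 255; 32 0 -22 0 255; 31 0 -22 0 255; 0 0 0 0 255; 0 0 0 0 255; 0 0 0 0 255")

```text
time: 22.18
position: [0.6075, -0.166, 0.1793]
tool_rot: [-1.571, 0.001, 0.001]
ft_force: [-0.1, -0.2, -0.2]
grip_width: 0.471
```

```bash
python3 look.py 20 wrist,scene
python3 - <<'E'
import cv2,numpy as np
t=cv2.imread("pics/wrist20.png")[150:290,250:390]
s=cv2.imread("pics/scene20.png")[190:260,250:320]
cv2.imwrite("pics/w20c.png",np.hstack([cv2.resize(t,(400,400),interpolation=cv2.INTER_CUBIC),cv2.resize(s,(400,400),interpolation=cv2.INTER_CUBIC)]))
from h import *
from bench import ctrl
w=np.load("pics/wrist20.npz");s=ctrl.get_state();R=Ro.from_rotvec(s["tool_rot"]).as_matrix();P=s["position"]
f=lambda X:(proj(w,X,True)-[250,150]+.5)*400/140-.5
print("rim +y,tool", [f(P+R@[.021*np.cos(a),.0095,.021*np.sin(a)]) for a in np.radians([30,90,150])])
print("collar", [f([.609+.017*np.cos(a),-.168+.017*np.sin(a),.1125]) for a in np.radians([0,90,180])])
print("eye", [f([.609+.022*np.cos(a),-.168+.022*np.sin(a),.102]) for a in np.radians([0,90,180])])
E
```

```text
22.275 [ 0.6078 -0.1664  0.1798] [ 0.6025 -0.2921  0.3338] [ 0.0059 -0.1566  0.0282] 0.47412965495190584
[[ 1.     -0.      0.0003]
 [-0.0003 -0.0006  1.    ]
 [-0.     -1.     -0.0006]]
[ 0.6916  0.358  -0.5876  1.5448  0.2036  1.3003  0.0784]
rim +y,tool [array([285.60281281, 195.99205493]), array([196.42471128, 146.42678968]), array([107.45806557, 195.89727331])]
collar [array([265.0463426, 170.2284489]), array([202.20828949, 108.9062712 ]), array([139.3187478, 170.2316049])]
eye [array([280.12017092, 159.33313114]), array([202.16774334,  82.64833854]), array([124.15334749, 159.33538814])]
```

View pics/w20c.png

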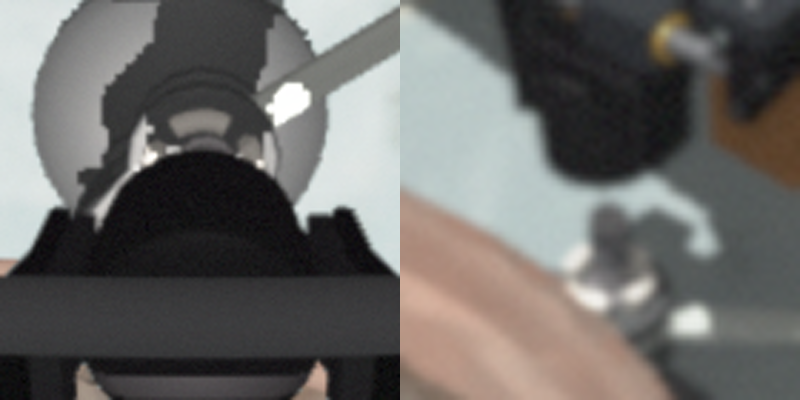

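Call:
drive_tool(increments="0 20 -0.7 0 255; 0 20 0 0 255; 0 10 0 0 255; 0 3 0 0 255; 0 0 0 0 255; 0 0 0 0 255")

```text
time: 23.02
position: [0.6088, -0.1678, 0.1272]
tool_rot: [-1.571, 0.0, -0.002]
ft_force: [0.8, -0.1, -0.6]
grip_width: 0.475
```

```bash
python3 look.py 21 wrist,scene
python3 - <<'E'
import cv2,numpy as np
t=cv2.imread("pics/wrist21.png")[150:290,250:390]
s=cv2.imread("pics/scene21.png")[190:260,250:320]
cv2.imwrite("pics/w21c.png",np.hstack([cv2.resize(t,(400,400),interpolation=cv2.INTER_CUBIC),cv2.resize(s,(400,400),interpolation=cv2.INTER_CUBIC)]))
from h import *
from bench import ctrl
w=np.load("pics/wrist21.npz");s=ctrl.get_state();R=Ro.from_rotvec(s["tool_rot"]).as_matrix();P=s["position"]
f=lambda X:(proj(w,X,True)-[250,150]+.5)*400/140-.5
print("rim +y,tool", [f(P+R@[.021*np.cos(a),.0095,.021*np.sin(a)]) for a in np.radians([30,90,150])])
print("collar", [f([.609+.017*np.cos(a),-.168+.017*np.sin(a),.1125]) for a in np.radians([0,90,180])])
print("eye", [f([.609+.022*np.cos(a),-.168+.022*np.sin(a),.102]) for a in np.radians([0,90,180])])
E
```

```text
23.125 [ 0.6087 -0.1678  0.1272] [ 0.5605  0.4932 -0.1263] [-0.0455 -0.0405 -0.0278] 0.47509127821294067
[[ 1.      0.0011  0.0013]
 [-0.0013 -0.0004  1.    ]
 [ 0.0011 -1.     -0.0004]]
[ 0.6849  0.3997 -0.5769  1.6026  0.2294  1.2065  0.0608]
rim +y,tool [array([283.77353814, 193.37678375]), array([194.70920394, 143.90805142]), array([105.96384136, 193.37412025])]
collar [array([276.05849538, 232.89857026]), array([196.27947898, 156.75911743]), array([117.0140385 , 233.13922229])]
eye [array([294.30862054, 215.996864  ]), array([196.37578016, 121.26643718]), array([ 99.0593935 , 216.30203299])]
```

View pics/w21c.png

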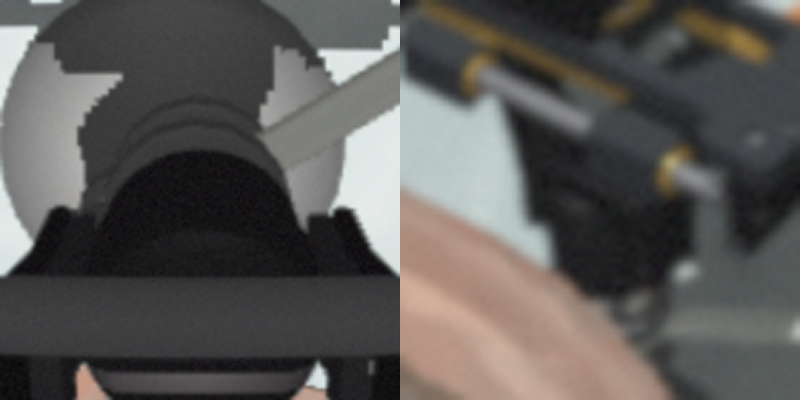

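Call:
drive_tool(increments="-0.4 2 0 0 255; 0 2 0 0 255; 0 1 0 0 255; 0 1 0 0 255; 0 1 0 0 255", squeeze=58)

```text
time: 23.75
position: [0.608, -0.1678, 0.1199]
tool_rot: [-1.571, 0.001, -0.001]
ft_force: [-0.6, -0.4, 3.5]
grip_width: 0.476
```

Call:
drive_tool(increments="0 1 0 0 255; 0 1 0 0 255")

```text
time: 24.0
position: [0.6087, -0.1678, 0.1196]
tool_rot: [-1.572, -0.001, -0.003]
ft_force: [-2.6, 1.2, 11.1]
grip_width: 0.473
```

Call:
drive_tool(increments="0 1 0 0 255; 0 0 0 0 255")

```text
time: 24.25
position: [0.6092, -0.1677, 0.1195]
tool_rot: [-1.572, -0.002, -0.003]
ft_force: [-2.7, 0.6, 11.1]
grip_width: 0.472
```

Call:
drive_tool(increments="-0.5 1 0 0 255; 0 0 0 0 255")

```text
time: 24.5
position: [0.6092, -0.1677, 0.1194]
tool_rot: [-1.573, -0.003, -0.004]
ft_force: [-2.5, 1.6, 14.2]
grip_width: 0.475
```

Call:
drive_tool(increments="0 1 0 0 255; 0 0 0 0 255")

```text
time: 24.75
position: [0.6087, -0.1678, 0.1175]
tool_rot: [-1.572, -0.002, -0.003]
ft_force: [-2.1, 0.5, 5.9]
grip_width: 0.475
```

Call:
drive_tool(increments="0 1 0 0 255; 0 1 0 0 255")

```text
time: 25.0
position: [0.607, -0.1677, 0.1117]
tool_rot: [-1.571, 0.001, -0.0]
ft_force: [0.6, 0.3, -0.4]
grip_width: 0.475
```

Call:
drive_tool(increments="0 1 0 0 255; 0 1 0 0 255")

```text
time: 25.25
position: [0.607, -0.1677, 0.1115]
tool_rot: [-1.571, 0.002, -0.0]
ft_force: [-4.4, 1.3, 10.4]
grip_width: 0.473
```

Call:
drive_tool(increments="0 1 0 0 255; 0 1 0 0 255; 0 0 0 0 255")

```text
time: 25.62
position: [0.607, -0.1677, 0.1114]
tool_rot: [-1.572, 0.002, -0.0]
ft_force: [-6.2, 1.1, 15.8]
grip_width: 0.472
```

Call:
drive_tool(increments="-1 0.3 0 0 255; 0 0 0 0 255; 0 0 0 0 255")

```text
time: 26.0
position: [0.6071, -0.1677, 0.1114]
tool_rot: [-1.572, -0.0, -0.002]
ft_force: [-4.2, 1.1, 14.7]
grip_width: 0.47
```

```bash
python3 look.py 22 wrist,scene,top
python3 - <<'E'
import cv2,numpy as np
t=cv2.imread("pics/wrist22.png")[150:290,250:390]
s=cv2.imread("pics/scene22.png")[190:260,250:320]
t=cv2.convertScaleAbs(t,alpha=1.8)
s=cv2.convertScaleAbs(s,alpha=1.5)
cv2.imwrite("pics/w22c.png",np.hstack([cv2.resize(t,(400,400),interpolation=cv2.INTER_CUBIC),cv2.resize(s,(400,400),interpolation=cv2.INTER_CUBIC)]))
from h import *
from bench import ctrl
w=np.load("pics/wrist22.npz")
f=lambda X:(proj(w,X,True)-[250,150]+.5)*400/140-.5
for z in (.102,.106): print("rim", z,[f([.609+.021*np.cos(a),-.168+.021*np.sin(a),z]) for a in np.radians([30,90,150])])
print("eye", [f([.609+.022*np.cos(a),-.168+.022*np.sin(a),.102]) for a in np.radians([0,90,180])])
E
```

```text
26.15 [ 0.607  -0.1677  0.1114] [-5.1278  1.7504 14.8617] [0.2769 1.1922 0.0179] 0.47271397531189013
[[ 1.      0.0015  0.0012]
 [-0.0012 -0.0014  1.    ]
 [ 0.0015 -1.     -0.0014]]
[ 0.6835  0.4098 -0.5738  1.6233  0.2377  1.1769  0.0548]
rim 0.102 [array([293.71684483, 194.41262577]), array([204.84880396, 145.17599295]), array([115.88335722, 194.79728076])]
rim 0.106 [array([295.74850075, 200.77484914]), array([204.97970525, 150.5999846 ]), array([114.10023591, 201.17500721])]
eye [array([310.26229966, 241.87121003]), array([204.84785244, 140.3618177 ]), array([ 99.29152379, 242.37771577])]
```

View pics/w22c.png

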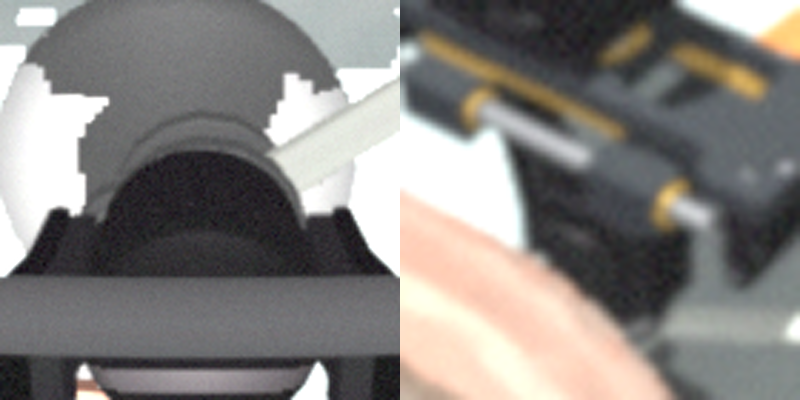

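View pics/scene22.png

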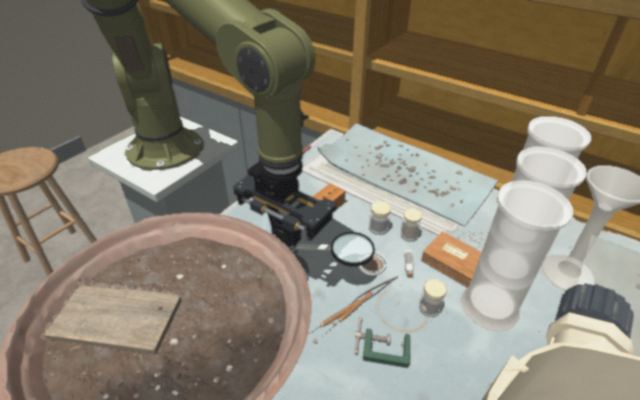

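Call:
drive_tool(increments="0 0.5 0 0 255; 0 0 0 0 255; 0 0 0 0 255; 0 0 0 0 255; 0 0 0 0 255")

```text
time: 26.78
position: [0.607, -0.1677, 0.1114]
tool_rot: [-1.572, -0.0, -0.002]
ft_force: [-6.2, 1.7, 17.6]
grip_width: 0.476
```

```bash
python3 look.py 23 wrist,top
```

```text
26.875 [ 0.6071 -0.1677  0.1114] [-6.329   1.5469 17.7861] [0.3147 1.417  0.0129] 0.4735909914028911
[[ 1.      0.0016  0.0012]
 [-0.0012 -0.0016  1.    ]
 [ 0.0016 -1.     -0.0016]]
[ 0.6834  0.4098 -0.5738  1.6233  0.2379  1.1768  0.0547]
```

View pics/top23.png

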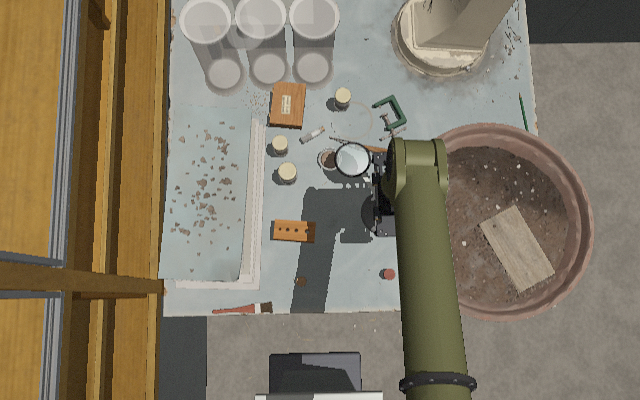

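```bash
python3 -c "
from bench import workorder
print(workorder.close_job())"
```

```text
the job is handed in; nothing more can be done
None
```

The pin is home and the cap is clicked onto the fork, with the hand still gripping it and pressing down. I handed the job in at about 26.9 s.

- **Pin:** I took it from the block, pushed it down through the fork and arm eye, let go, then pressed the head top with closed fingers. It stopped at z = 0.1402 m under 22.7 N, against 0.140 m expected when fully home. I did not feel the 5–15 N the liner shoes should give over the last 10 mm. The force only rose at the final stop, so I rely on that height check.
- **Cap:** It met the beads at tool-tip height 0.120 m and held at 14.2 N. On the next 1 mm step it gave way, so the peak was between about 14 and 18 N. It then jumped to 0.1117 m and rested at 0.1114 m, against 0.1115 m expected with the rim on the cheek. The wrist picture showed no slip of the cap in the grip.
- **Final hold:** The last reading was 17.8 N down and steady, with the grip at 58 N. About 6 N of sideways force in x was left. The cap sits about 1 mm to −x of where I estimated the pivot; I shifted the command 1 mm to −x, which lowered the sideways force only briefly.
- **Bench:** In the last top picture, the things I could see were where they had been. The arm's shadow covers the spot by the cork, and part of the brushes is hidden behind the arm.

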